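Put the mixed-up wax bars back on their own colour tiles

TASK

The wax bars on the painting table have got mixed up: put every bar flat in the middle of the tile whose border has its own colour (one of them may already be right). All four coloured tiles are taken, so park a bar in the middle of the spare grey-bordered tile on the way, and leave that tile empty at the end. Wax stains the table, so never lay a bar on the bare table.

Things in the scene. Friction and masses are not known exactly. Their poses are not given: they have to be found in the camera images.
- bar_red: Loose red wax bar, 66 mm long (its x) by 34 wide (its y), 65 g. Origin: centre of its underside. 34 mm high from x = -33 to +15 mm; the melted end beyond that is only about 22 mm high. z is up. Grip it across its width at the origin. At the start it lies on one of the four coloured tiles.
- bar_blue: Loose blue wax bar, 66 mm long (its x) by 34 wide (its y), 65 g. Origin: centre of its underside. 34 mm high from x = -33 to +15 mm; the melted end beyond that is only about 22 mm high. z is up. Grip it across its width at the origin. At the start it lies on one of the four coloured tiles.
- bar_yellow: Loose yellow wax bar, 66 mm long (its x) by 34 wide (its y), 65 g. Origin: centre of its underside. 34 mm high from x = -33 to +15 mm; the melted end beyond that is only about 22 mm high. z is up. Grip it across its width at the origin. At the start it lies on one of the four coloured tiles.
- bar_green: Loose green wax bar, 66 mm long (its x) by 34 wide (its y), 65 g. Origin: centre of its underside. 34 mm high from x = -33 to +15 mm; the melted end beyond that is only about 22 mm high. z is up. Grip it across its width at the origin. At the start it lies on one of the four coloured tiles.
- tile_red: The home of the red bar: flat enamel tile fixed to the table, white in the middle with a 12 mm red border, 100 mm (its x) by 90 mm (its y), 8 mm thick, no raised rim. Origin: centre of its underside, on the table top (z = 0), so a bar lying on it has its origin 8 mm higher.
- tile_blue: The home of the blue bar: flat enamel tile fixed to the table, white in the middle with a 12 mm blue border, 100 mm (its x) by 90 mm (its y), 8 mm thick, no raised rim. Origin: centre of its underside, on the table top (z = 0), so a bar lying on it has its origin 8 mm higher.
- tile_yellow: The home of the yellow bar: flat enamel tile fixed to the table, white in the middle with a 12 mm yellow border, 100 mm (its x) by 90 mm (its y), 8 mm thick, no raised rim. Origin: centre of its underside, on the table top (z = 0), so a bar lying on it has its origin 8 mm higher.
- tile_green: The home of the green bar: flat enamel tile fixed to the table, white in the middle with a 12 mm green border, 100 mm (its x) by 90 mm (its y), 8 mm thick, no raised rim. Origin: centre of its underside, on the table top (z = 0), so a bar lying on it has its origin 8 mm higher.
- tile_spare: The spare tile: same size and shape as the others, white with a dark grey border, fixed, empty at the start. Origin: centre of its underside.
Not all that is in view belongs to the job. There is more than one size of the tile_red; the one meant has the size given above. There is more than one size of the bar_red; the job needs the smaller.

How it is judged:
By the outcome, as a careful person would: the job done as asked, in the order asked, and still so for the second after the job is handed in, with the robot touching nothing.
It also fails if it takes over 120 s, if anything falls off the work surface, if the arm or the gripper's body presses on something with over 40 N, if the wrist force passes 120 N, or if a joint passes its speed limit or range.

ROBOT

A 6-joint arm with a two-finger parallel gripper is mounted at the origin on the work surface. World frame = base frame: x ahead of the robot, y to its left, z up, the work surface at z = 0. Lengths are in m, angles in rad, forces in N, time in s.
With the tool pointing down it reaches from about 0.275 to 0.975 m from the base axis. Payload 8.4 kg.
Tool frame: the origin (TCP) lies midway between the tips of the shut fingers; the grasp point (between the pads) lies manip.grip_depth behind it (manip.grip_depth is the distance from the TCP to the grasp point, in m); z points along the fingers, x is the direction in which the jaws open and shut, and the axes are right-handed (so a half turn about z gives the same grasp; the last joint's range is limited). The gripper opens to 92 mm and grips with 3 to 60 N. Pads are 20 mm wide; open, the fingers measure 128 mm over their backs; the gripper's body (75 mm by 189 mm) begins 69 mm behind the grasp point.
Start: joints at [-1.239, 0.353, 1.633, -0, 1.155, -0.002], TCP at [0.205, -0.591, 0.215] pointing down, gripper open.
Joint ranges: [-2.63, 2.63], [-0.92, 2.1], [0.06, 2.66], [-1.3, 4.44], [0, 2.69], [-3.02, 3.02]. Speed limits (rad/s): [2.22, 2.22, 2.79, 3.14, 3.14, 3.14].

INTERFACE

Orientations are given as a rotation vector (axis times angle).
In Python, from workcell import manip gives the robot as it stands.
- The arm moves only by the shell command python3 -m crank 'ROWS' [OPENING] [FORCE]. ROWS is JSON, a list of rows, each a list of 2 entries, a list of its own where there are three numbers: the shift along the tool's x, y, z in cm, then the turn about the tool's z in rad. A call has 1 to 10 rows; each row is the pose to reach, as a shift and turn from the pose commanded when the call began, along the tool's axes at that moment; what a row does not reach only later rows make up. A row lasts 1/10 s, in which the tool goes at most 50 mm and 8.59 degrees, less where a joint would pass 70% of its speed; a pose out of reach is approached as far as the arm can. A call with a gripper value outside its range is refused whole. OPENING is the opening, from 0 (shut) to 1 (fully open), set as the call begins (- or left out, the last holds). The fingers move at their own pace and stop on an object; FORCE is the grip in N (left out, the last holds). Time passes only in rows, so rows that repeat a pose let the fingers close. It gives the time, the measured TCP pose, the force and the opening at its end, in the units of the state.
- manip.read_state(): the state, without advancing time (a new reading comes with each control period).
- manip.get_image(name): name is "scene" or "side" or "wrist"; returns a dict with "img" (480x640x3 uint8, red, green, blue), "mtx" (3x3 intrinsics, pixels), "k1" (the pictures are not rectified: a ray, as slopes to the right and down, at radius r is drawn at 1 + k1 r^2 times it, then the intrinsics apply), "rvec" (rotation vector, rad) and "tvec" (3), from world to camera coordinates, as OpenCV has them. Camera axes: x right, y down, z forward; pixel columns grow to the right and rows downward; lengths in m; the calibration is good to about 2 mm. A picture is of the moment at which its call begins. There is no depth.
- manip.hand_in(): hands the job in, once; it reports no verdict.
The state is a dict: "t": time; "q": joint angles; "joint_velocities": joint speeds; "joint_efforts": joint torques, N m; "position": TCP position; "ee_rot": TCP orientation; "wrist_force": force on the tool from outside, world axes, zero at the start; "moment": the same for the moment, N m; "width": finger opening in m.
Only numpy, scipy, OpenCV 4.12 (cv2) and the standard library are available. Lean on these libraries where they do the work, as an engineer would, in place of code of your own. Each camera call takes 0.05 s, during which the arm holds its last target.

## Working session

There is one attempt and no reset: what is moved stays moved. The work goes in short steps, Python scripts to look and compute and a shell command to move; the robot and the scene stay as the last step left them, time stands still between calls to the robot, and variables do not carry over. Pictures are saved under pics/ and viewed, and the job is handed in when it is done.

```bash
ls -la; mkdir -p pics
python3 - <<'E'
from workcell import manip
import cv2
for n in ["scene","side","wrist"]:
    d=manip.get_image(n); cv2.imwrite(f"pics/{n}0.png",d["img"][:,:,::-1]); print(n,d["mtx"].tolist(),d["k1"],d["rvec"],d["tvec"])
print(manip.read_state(), manip.grip_depth)
E
```

```text
total 12
drwxr-xr-x  3 agent agent 4096 Dec  6 04:16 .
drwxr-xr-x 23 root  root  4096 Dec  6 04:16 ..
drwxr-xr-x  2 agent agent 4096 Dec  6 04:16 pics
scene [[438.4994383936017, 0.0, 314.6938073222989], [0.0, 438.4994383936017, 238.48877004321864], [0.0, 0.0, 1.0]] -0.047342830179269706 [ 0.98914587  2.59927914 -0.88293421] [ 0.3433052  -0.28328055  1.23533101]
side [[502.7395438706791, 0.0, 319.0124188451174], [0.0, 502.7395438706791, 241.79139714435414], [0.0, 0.0, 1.0]] 0.0111787557270927 [ 0.67654631 -2.69249144  1.02822851] [0.46987323 0.17808475 1.14168036]
wrist [[356.90788547432635, 0.0, 323.8204265360948], [0.0, 356.90788547432635, 238.3709535957615], [0.0, 0.0, 1.0]] -0.05757808984807594 [-2.39962012  1.70551411  0.20323334] [-0.62397799 -0.02659589  0.38958511]
{'t': 0.15, 'q': array([-1.23940353e+00,  3.53497573e-01,  1.63388649e+00,  2.70011394e-05,
        1.15515910e+00, -2.38303561e-03]), 'joint_velocities': array([ 0.00029816, -0.00151277, -0.00321349,  0.00050907,  0.00051723,
        0.00154949]), 'joint_efforts': array([-1.00307927e-03, -5.94209397e+01, -3.34467459e+01,  6.96698274e-02,
        2.03707820e-02, -3.94495487e-05]), 'position': array([ 0.20467203, -0.5901978 ,  0.21406369]), 'ee_rot': array([-2.55911408e+00,  1.82124623e+00,  1.19159443e-03]), 'wrist_force': array([-1.06722647, -1.27243737,  0.01055102]), 'moment': array([ 0.02373705, -0.04213405, -0.00838495]), 'width': 0.09167912984512411} 0.0187
```

View pics/scene0.png

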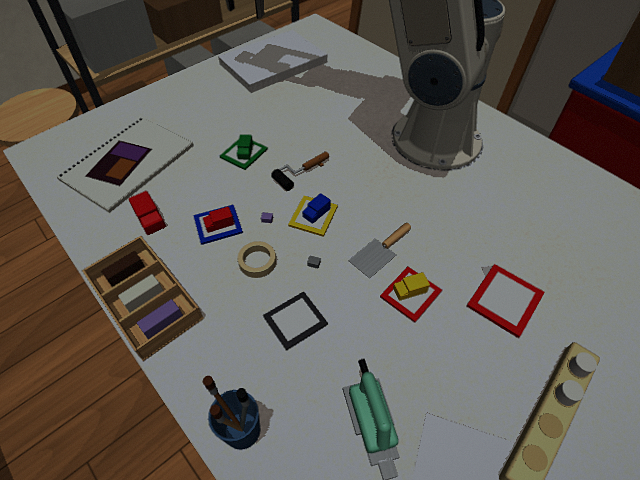

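View pics/side0.png

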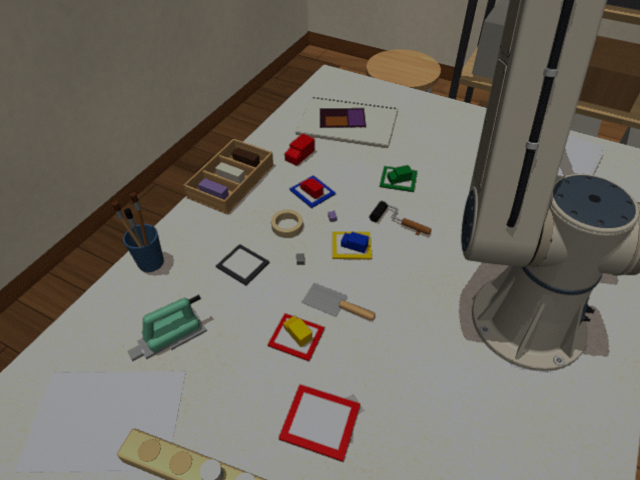

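View pics/wrist0.png

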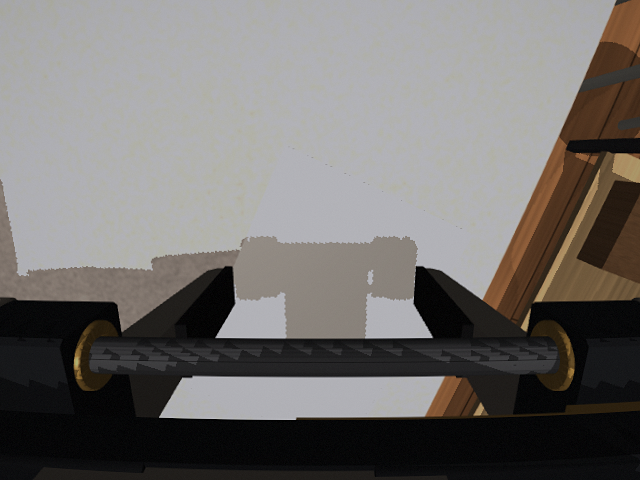

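The scene view shows: red bar on the blue tile (218,221), blue bar on the yellow tile (315,208), yellow bar on the smaller red tile (411,290), and green bar on the green tile (244,150). The spare tile is at (295,320). The lookalikes are an empty red tile at (507,298) and a red bar lying loose at (147,212). Next I'll measure sizes from both views.

```bash
cat > h.py <<'E'
import cv2,numpy as np
from workcell import manip
def cam(n): return manip.get_image(n)
def cast(d,px,z):
    px=np.asarray(px,float).reshape(-1,2); K=d["mtx"]
    s=(px-K[:2,2])/[K[0,0],K[1,1]]
    u=s.copy()
    for _ in range(20): u=s/(1+d["k1"]*(u**2).sum(1,keepdims=True))
    R=cv2.Rodrigues(np.asarray(d["rvec"],float))[0]; t=np.asarray(d["tvec"]).ravel()
    C=-R.T@t; r=np.c_[u,np.ones(len(u))]@R
    return C[:2]+r[:,:2]*((z-C[2])/r[:,2])[:,None]
def proj(d,P):
    R=cv2.Rodrigues(np.asarray(d["rvec"],float))[0]; c=np.asarray(P,float).reshape(-1,3)@R.T+np.asarray(d["tvec"]).ravel()
    s=c[:,:2]/c[:,2:]; s=s*(1+d["k1"]*(s**2).sum(1,keepdims=True)); return s*[d["mtx"][0,0],d["mtx"][1,1]]+d["mtx"][:2,2]
def mask(img,c):
    h=cv2.cvtColor(img,cv2.COLOR_RGB2HSV); H,S,V=h[...,0].astype(int),h[...,1],h[...,2]
    if c=="grey": return ((S<60)&(V<80)).astype(np.uint8)
    lo,hi={"red":(174,186),"blue":(112,126),"yellow":(22,32),"green":(50,75)}[c]
    H2=np.where((H<20)&(c=="red"),H+180,H)
    return ((H2>=lo)&(H2<=hi)&(S>150)&(V>40)).astype(np.uint8)
def blobs(m,amin=60):
    n,l,s,ce=cv2.connectedComponentsWithStats(m,connectivity=8)
    return [(i,s[i],ce[i],(l==i).astype(np.uint8)) for i in range(1,n) if s[i][4]>=amin]
E
python3 - <<'E'
from h import *
for n in ["scene","side"]:
    d=cam(n)
    for c in ["red","blue","yellow","green","grey"]:
        for i,s,ce,m in blobs(mask(d["img"],c)):
            h=cv2.convexHull(np.argwhere(m)[:,::-1].astype(np.int32))
            r=cv2.minAreaRect((cast(d,h,0.008)*1e3).astype(np.float32))
            if c=="grey" and not(60<r[1][0]<150 and 60<r[1][1]<150): continue
            print(n,c,ce.round(),s[4],np.round(r[0],1),np.round(r[1],1),round(r[2],1))
sc=cam("scene")["img"]; si=cam("side")["img"]
a=cv2.resize(sc[125:345,185:455],None,fx=2.9,fy=2.7,interpolation=cv2.INTER_CUBIC); cv2.imwrite("pics/c1.png",a[:,:,::-1])
a=cv2.resize(si[130:370,200:430],None,fx=2.5,fy=2.5,interpolation=cv2.INTER_CUBIC); cv2.imwrite("pics/c2.png",a[:,:,::-1])
E
```

```text
scene red [606. 108.] 237 [-503.5  259.9] [218.7  25.4] 89.7
scene red [599. 146.] 3090 [-328.3  330.8] [295.8 177.2] 89.8
scene red [146. 212.] 828 [ 748.4 -292.5] [140.3  50.4] 81.7
scene red [218. 219.] 489 [ 630.4 -156.5] [60.  67.8] 71.2
scene red [505. 302.] 1293 [303.4 428.6] [134.8 116.8] 9.7
scene red [410. 297.] 667 [441.2 285.4] [101.5  89.8] 6.0
scene blue [594.  73.] 75 [-672.6  148.8] [102.4  53.6] 21.6
scene blue [629.  98.] 117 [-614.3  288.9] [87.5 65.2] 17.5
scene blue [316. 206.] 335 [432.6 -30.8] [89.3 39.8] 15.3
scene blue [217. 226.] 441 [ 638.5 -147.1] [89.3 99.2] 68.8
scene yellow [313. 218.] 454 [452.1 -13.9] [103.9  90.2] 27.6
scene yellow [411. 285.] 569 [427.5 273.9] [47.1 77.7] 66.4
scene green [243. 150.] 363 [ 437.  -316.8] [115.3  93. ] 17.4
scene green [243. 151.] 71 [ 441.6 -315.2] [25.5 32.6] 38.7
scene grey [284. 178.] 169 [ 424.5 -161.7] [84.2 70.8] 30.1
scene grey [295. 322.] 859 [663. 170.] [ 93.4 101.1] 82.7
side red [300. 149.] 584 [ 761.4 -296.3] [139.8  78. ] 86.6
side red [312. 188.] 284 [ 640.1 -158.1] [50.  76.1] 70.8
side red [296. 340.] 557 [437.2 285.6] [98.4 89.7] 6.1
side red [320. 425.] 1591 [301.1 427.7] [128.8 117.4] 9.5
side blue [313. 195.] 235 [ 634.4 -145. ] [88.3 99.4] 68.5
side blue [355. 241.] 372 [445.1 -29.3] [65.8 54.4] 7.0
side yellow [351. 249.] 358 [446.8 -13.8] [95.8 89. ] 28.0
side yellow [298. 330.] 496 [440.5 269.8] [41.2 74. ] 66.3
side green [399. 177.] 424 [ 441.9 -317.1] [ 94.4 105. ] 15.0
side grey [625.   3.] 229 [   18.  -1861.7] [133.3  97.8] 5.7
side grey [243. 266.] 495 [657.9 170.7] [ 91.  101.7] 82.5
```

View pics/c1.png

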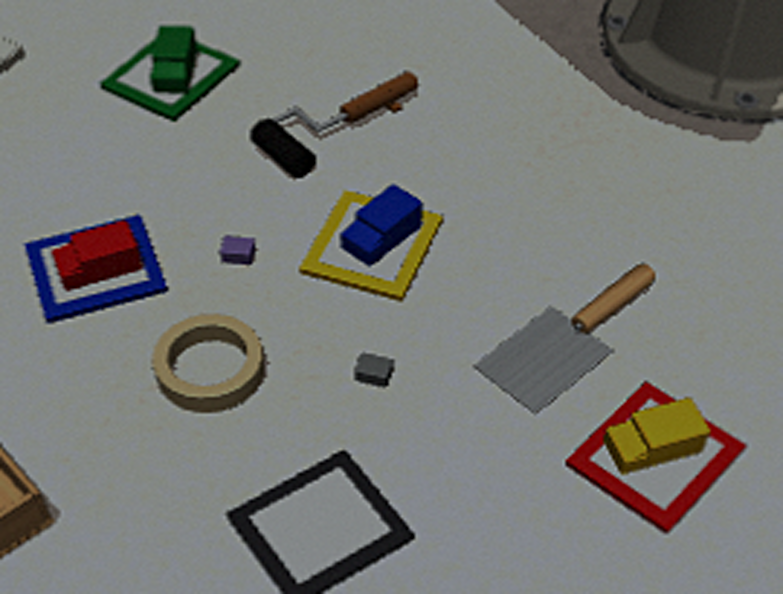

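View pics/c2.png

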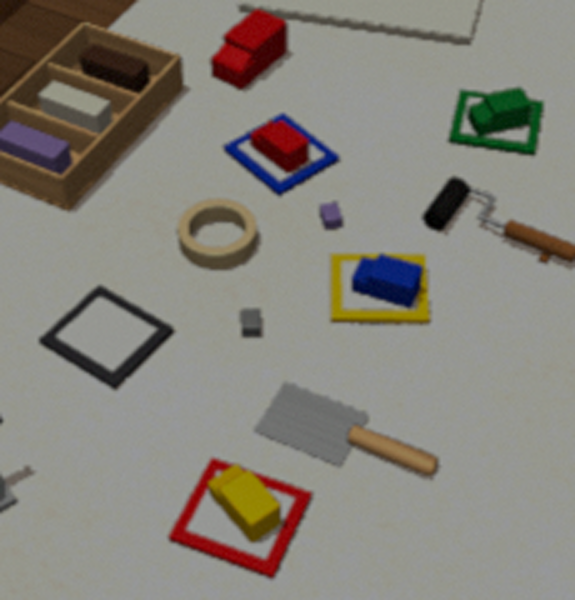

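Candidates for the red tile are (410,297), measuring 101x90 mm, and (505,302), measuring about 132x117 mm. The first matches 100x90, and it has the yellow bar on it. Candidates for the red bar are (218,219) on the blue tile, about 66 mm long, and (146,212), which is larger and lies loose. The one on the blue tile is meant, and the enlarged crops agree. Now I'll work out the wrist camera's geometry for close looks.

```bash
cat >> h.py <<'E'
def tool():
    s=manip.read_state(); R=cv2.Rodrigues(s["ee_rot"])[0]; return s,R
def togo(x,y,z,yaw_deg=None):
    """yaw_deg = world angle of tool x (mod 180)"""
    s,R=tool(); d=R.T@(np.array([x,y,z])-s["position"])*100
    out="shift cm %s  rows>=%d"%(d.round(2),np.ceil(np.linalg.norm(d)/5))
    a=np.degrees(np.arctan2(R[1,0],R[0,0]))
    if yaw_deg is not None:
        dy=-(((yaw_deg-a)+90)%180-90); out+="  turn %.3f rad (or %.3f) rows>=%d"%(np.radians(dy),np.radians(dy-180*np.sign(dy)),np.ceil(abs(dy)/8.59))
    print(out,"yaw now %.1f"%a,"q",s["q"].round(2),"t %.2f"%s["t"],"pos",s["position"].round(4),"F",s["wrist_force"].round(1),"w %.4f"%s["width"])
E
python3 - <<'E'
from h import *
d=cam("wrist"); s,R=tool()
C=-cv2.Rodrigues(d["rvec"])[0].T@d["tvec"]
print("cam in tool cm",R.T@(C-s["position"])*100)
Rc=cv2.Rodrigues(d["rvec"])[0]; print("cam z in tool",R.T@Rc.T[:,2])
for px in [(324,120),(324,238),(324,20)]:
    p=np.r_[cast(d,px,0.03)[0],0.03]; print(px,R.T@(p-s["position"])*100)
togo(.44,-.317,.25,None)
E
```

```text
cam in tool cm [ -0.02988628  -6.55326149 -17.01162556]
cam z in tool [-1.13769984e-04  2.32956811e-01  9.72487075e-01]
(324, 120) [-0.02896185 -9.64794746 18.44827403]
(324, 238) [-1.57337900e-02  1.90206896e+00  1.84482012e+01]
(324, 20) [ -0.03888951 -18.4688454   18.44832963]
shift cm [-18.13 -31.19  -3.55]  rows>=8 yaw now -70.9 q [-1.24  0.35  1.63  0.    1.16 -0.  ] t 0.40 pos [ 0.2047 -0.5904  0.2145] F [ 0.2 -0.9 -0.2] w 0.0918
```

Run:
```python
from h import *
togo(.3645,-.343,.25)
```

```text
shift cm [-18.14 -23.2   -3.55]  rows>=6 yaw now -70.9 q [-1.24  0.35  1.63  0.    1.16 -0.  ] t 0.40 pos [ 0.2047 -0.5904  0.2145] F [ 0.2 -0.9 -0.2] w 0.0918
```

```bash
python3 -m crank '[[[-1,-1.5,-3.5],0],[[-4,-5,-3.5],0],[[-7,-9,-3.5],0],[[-10,-13,-3.5],0],[[-13,-17,-3.5],0],[[-16,-20.5,-3.5],0],[[-18,-23,-3.5],0],[[-18,-23,-3.5],0],[[-18,-23,-3.5],0]]'
python3 - <<'E'
from h import *
d=cam("wrist"); cv2.imwrite("pics/w1.png",d["img"][:,:,::-1]); togo(.41-.02,-.02,.25)
E
```

```text
t: 1.3
position: [0.3635, -0.3448, 0.2498]
ee_rot: [2.561, -1.819, 0.001]
wrist_force: [-0.7, 0.1, -0.2]
width: 0.0916
shift cm [-29.86 -13.23  -0.04]  rows>=7 yaw now -70.8 q [-0.76  0.12  1.85 -0.    1.17  0.47] t 1.35 pos [ 0.3631 -0.3455  0.2498] F [ 0.5 -0.4  0. ] w 0.0922
```

View pics/w1.png

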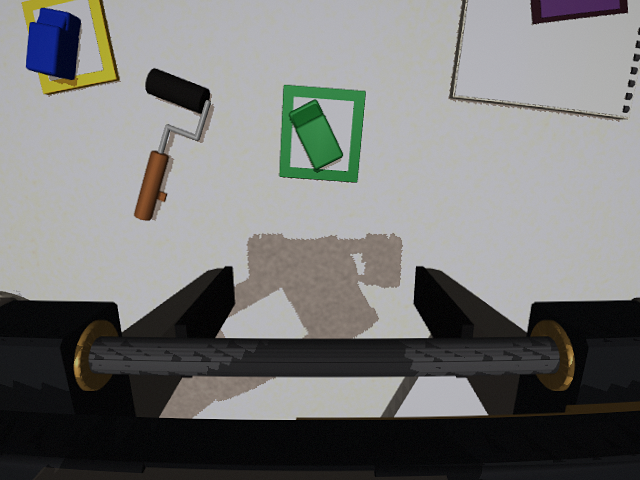

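The wrist view shows the green bar (316,135) inside the green tile (323,133), with its melted end at upper left (305,112). Next I'll measure whether it's centred.

```bash
cat >> h.py <<'E'
def rect(d,m,z):
    p=np.argwhere(m)[:,::-1].astype(np.int32); h=cv2.convexHull(p)
    r=cv2.minAreaRect((cast(d,h,z)*1e3).astype(np.float32)); b=cv2.boxPoints(r)
    e=b[1]-b[0],b[2]-b[1]; l=e[0] if np.linalg.norm(e[0])>np.linalg.norm(e[1]) else e[1]
    return np.round(r[0],1),np.round(sorted(r[1]),1),round(float(np.degrees(np.arctan2(l[1],l[0]))%180),1)
def hsvstat(d,box):
    x0,y0,x1,y1=box; h=cv2.cvtColor(d["img"],cv2.COLOR_RGB2HSV)[y0:y1,x0:x1]; return h
E
python3 - <<'E'
from h import *
d=cam("wrist"); h=cv2.cvtColor(d["img"],cv2.COLOR_RGB2HSV)
for p in [(300,110),(308,118),(320,140),(330,155),(284,130),(295,112),(318,168)]: print(p,h[p[1],p[0]])
print(rect(d,(mask(d["img"],"green")),.008))
a=cv2.resize(d["img"][75:195,265:385],None,fx=5,fy=5,interpolation=cv2.INTER_NEAREST); cv2.imwrite("pics/w1c.png",a[:,:,::-1])
E
```

```text
(300, 110) [ 67 184 101]
(308, 118) [ 66 189  96]
(320, 140) [ 67 153 132]
(330, 155) [ 66 161 125]
(284, 130) [ 66 155 130]
(295, 112) [ 67 162 121]
(318, 168) [ 42  36 105]
(array([ 443.7, -313.4]), array([89. , 99.1]), 15.3)
```

View pics/w1c.png

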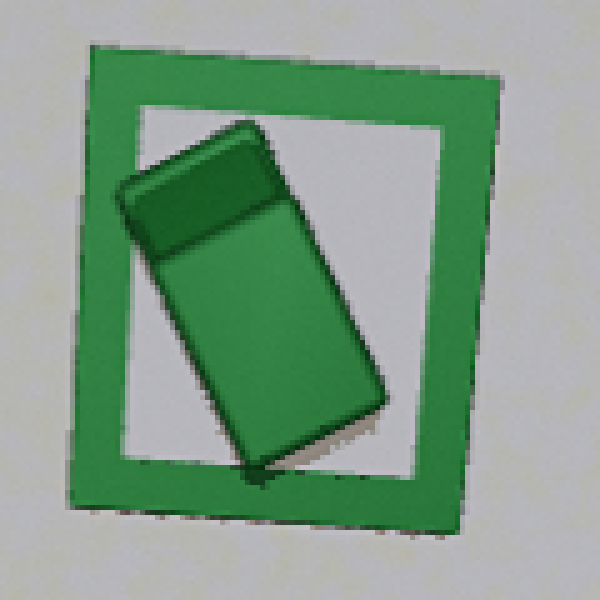

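```bash
cat >> h.py <<'E'
def bar(d,c4,z=.042):
    """c4: pixel corners of top face: front-a, front-b (step side), back-b, back-a. returns origin and yaw"""
    w=cast(d,c4,z)*1e3; f=(w[0]+w[1])/2; b=(w[2]+w[3])/2; u=(f-b)/np.linalg.norm(f-b)
    s1=((w[0]-w[3])+(w[1]-w[2])); n=((w[0]-w[1])+(w[3]-w[2]))
    yaw=np.degrees(np.arctan2(u[1],u[0])); L=np.linalg.norm(f-b); W=np.linalg.norm(n)/2
    o=(f+b)/2+9*u
    print("origin",o.round(1),"yaw %.1f"%yaw,"L %.1f W %.1f"%(L,W)); return o,yaw
E
python3 - <<'E'
from h import *
d=cam("wrist")
c=np.array([(152,262),(290,196),(387,402),(257,468)])/5+[265,75]-.4
o,y=bar(d,c)
print(cast(d,np.array([(118,190),(250,122)])/5+[265,75]-.4,.030).mean(0)*1e3-33*np.array([np.cos(np.radians(y)),np.sin(np.radians(y))]))
t,_,a=rect(d,mask(d["img"],"green"),.008)
R=np.radians(a); v=o-t; print("off in tile", v@[np.cos(R),np.sin(R)], v@[-np.sin(R),np.cos(R)])
E
```

```text
origin [ 440.6 -309. ] yaw 45.8 L 46.1 W 30.5
[ 439.54523238 -309.81621222]
off in tile -1.6871747261203198 4.918548801786696
```

Green sits about 5 mm off centre; I'll decide on it later. Next I'll look at yellow/blue on the way.

Run:
```python
from h import *
togo(.365,-.03,.25)
togo(.365,.25,.25)
```

```text
shift cm [-29.79 -10.54  -0.05]  rows>=7 yaw now -70.9 q [-0.76  0.12  1.85 -0.    1.17  0.47] t 1.45 pos [ 0.3627 -0.346   0.2496] F [-0.7 -0.4  0.7] w 0.0918
shift cm [-56.25 -19.69  -0.06]  rows>=12 yaw now -70.9 q [-0.76  0.12  1.85 -0.    1.17  0.47] t 1.45 pos [ 0.3627 -0.346   0.2496] F [-0.7 -0.4  0.7] w 0.0918
```

```bash
python3 -m crank '[[[-3,-1,0],0],[[-7.5,-2.5,0],0],[[-12,-4,0],0],[[-16.5,-5.7,0],0],[[-21,-7.3,0],0],[[-25.5,-9,0],0],[[-28.5,-10,0],0],[[-29.8,-10.5,0],0],[[-29.8,-10.5,0],0],[[-29.8,-10.5,0],0]]'
python3 - <<'E'
from h import *
d=cam("wrist"); cv2.imwrite("pics/w2.png",d["img"][:,:,::-1]); togo(.365,.25,.25)
E
```

```text
t: 2.45
position: [0.3649, -0.0299, 0.2496]
ee_rot: [2.559, -1.821, 0.0]
wrist_force: [0.2, -0.4, 1.0]
width: 0.0921
shift cm [-26.47  -9.17  -0.05]  rows>=6 yaw now -70.9 q [-0.09 -0.11  2.09 -0.    1.16  1.15] t 2.50 pos [ 0.3648 -0.0302  0.2496] F [ 1.7 -0.2  0. ] w 0.0916
```

View pics/w2.png

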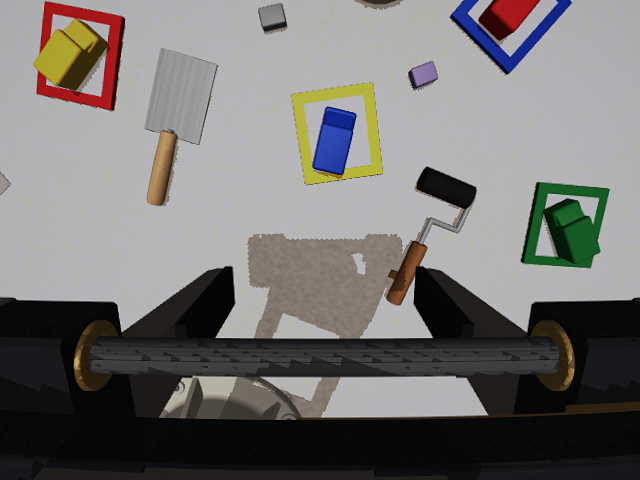

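Blue bar at (334,140) on the yellow tile (337,133), melted end up. On to yellow.

```bash
python3 -m crank '[[[-3,-1,0],0],[[-7.5,-2.5,0],0],[[-12,-4.1,0],0],[[-16.5,-5.7,0],0],[[-21,-7.3,0],0],[[-24.5,-8.5,0],0],[[-26.5,-9.2,0],0],[[-26.5,-9.2,0],0],[[-26.5,-9.2,0],0]]'
python3 - <<'E'
from h import *
d=cam("wrist"); cv2.imwrite("pics/w3.png",d["img"][:,:,::-1])
m=mask(d["img"],"red")
for i,s,ce,b in blobs(m,300): print(ce.round(),s,rect(d,b,.008))
a=cv2.resize(d["img"][75:195,265:385],None,fx=5,fy=5,interpolation=cv2.INTER_NEAREST); cv2.imwrite("pics/w3c.png",a[:,:,::-1])
E
```

```text
t: 3.4
position: [0.3652, 0.2503, 0.2492]
ee_rot: [2.558, -1.821, 0.0]
wrist_force: [-0.2, -0.5, 0.7]
width: 0.0922
[317. 136.] [ 270   83   97  107 3023] (array([440.3, 284.4]), array([89.4, 99.3]), 6.1)
[165. 207.] [ 114  148  106  124 4514] (array([303. , 427.9]), array([119.6, 130.5]), 9.5)
```

View pics/w3.png

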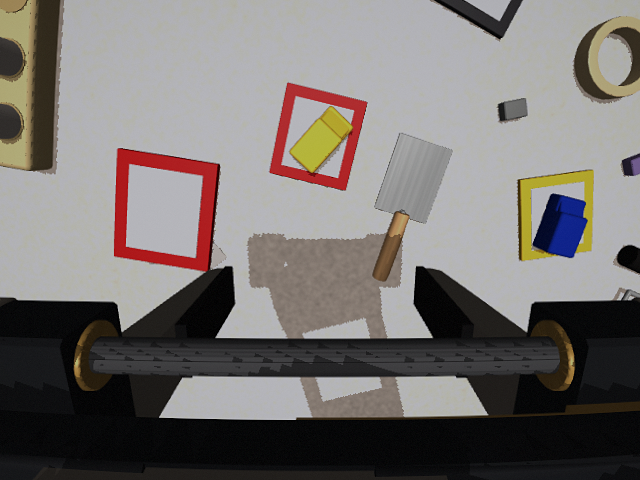

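View pics/w3c.png

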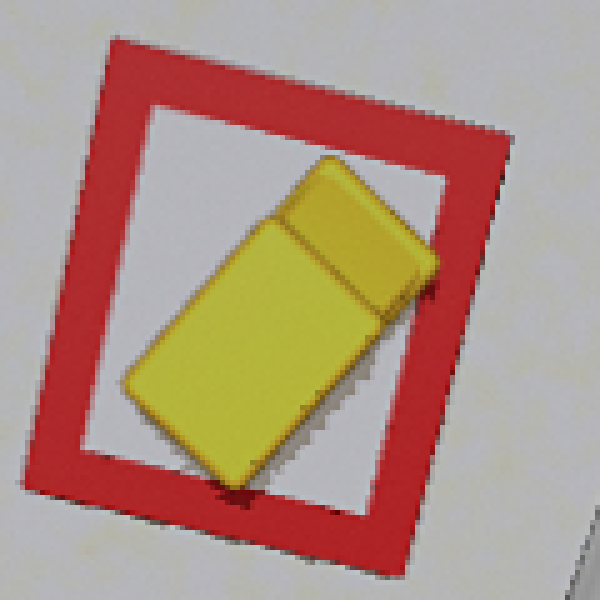

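The close view confirms that the tile at (317,136) is 89x99 mm, so it's the right one; the other measures 120x131 mm.

Run:
```python
from h import *
d=cam("wrist")
c=np.array([(272,216),(385,318),(236,490),(124,382)])/5+[265,75]-.4
o,y=bar(d,c)
togo(o[0]/1e3,o[1]/1e3,.10,y+90); togo(o[0]/1e3,o[1]/1e3,.013,y+90)
```

```text
origin [439.9 278.8] yaw -23.1 L 45.7 W 31.2
shift cm [-0.31 -8.02 14.94]  rows>=4  turn 0.735 rad (or -2.407) rows>=5 yaw now -71.0 q [ 0.6   0.02  1.96 -0.    1.16  1.84] t 3.50 pos [0.3651 0.2498 0.2494] F [-0.8 -0.2 -0.2] w 0.0920
shift cm [-0.31 -8.03 23.64]  rows>=5  turn 0.735 rad (or -2.407) rows>=5 yaw now -71.0 q [ 0.6   0.02  1.96 -0.    1.16  1.84] t 3.50 pos [0.3651 0.2498 0.2494] F [-0.8 -0.2 -0.2] w 0.0920
```

```bash
python3 -m crank '[[[-0.1,-1,2],-0.14],[[-0.1,-2.5,4.5],-0.28],[[-0.2,-4.5,8],-0.42],[[-0.3,-6.5,11],-0.56],[[-0.3,-7.6,13.5],-0.7],[[-0.3,-8,15],-0.84],[[-0.3,-8,15],-0.98],[[-0.3,-8,15],-1.12],[[-0.3,-8,15],-1.26],[[-0.3,-8,15],-1.4]]' 0.7 20
python3 -c "
from h import *
togo(.4399,.2788,.013,66.9)"
```

```text
t: 4.5
position: [0.4399, 0.2788, 0.0997]
ee_rot: [3.13, 0.262, -0.0]
wrist_force: [1.1, 0.5, 0.2]
width: 0.0645
shift cm [ 0.   -0.    8.67]  rows>=2  turn -1.001 rad (or 2.141) rows>=7 yaw now 9.6 q [ 0.56  0.34  1.95 -0.    0.85  0.4 ] t 4.50 pos [0.4399 0.2788 0.0997] F [1.1 0.5 0.2] w 0.0645
```

```bash
python3 -m crank '[[[0,0,0],-0.14],[[0,0,0],-0.29],[[0,0,0],-0.43],[[0,0,0],-0.57],[[0,0,0],-0.71],[[0,0,0],-0.85],[[0,0,1],-1.0],[[0,0,3],-1.0],[[0,0,5],-1.0],[[0,0,5],-1.0]]'
python3 - <<'E'
from h import *
togo(.4399,.2788,.013,66.9)
d=cam("wrist"); cv2.imwrite("pics/w4.png",d["img"][:,:,::-1])
d=cam("scene");a=cv2.resize(d["img"][220:340,350:470],None,fx=5,fy=5); cv2.imwrite("pics/s4.png",a[:,:,::-1])
E
```

```text
t: 5.5
position: [0.4384, 0.2781, 0.0479]
ee_rot: [2.627, 1.723, -0.006]
wrist_force: [0.1, -0.4, -0.3]
width: 0.0643
shift cm [0.14 0.12 3.49]  rows>=1  turn -0.006 rad (or 3.135) rows>=1 yaw now 66.5 q [ 0.56  0.42  1.98 -0.    0.74 -0.6 ] t 5.50 pos [0.4384 0.2781 0.0479] F [ 0.1 -0.4 -0.3] w 0.0643
```

View pics/w4.png

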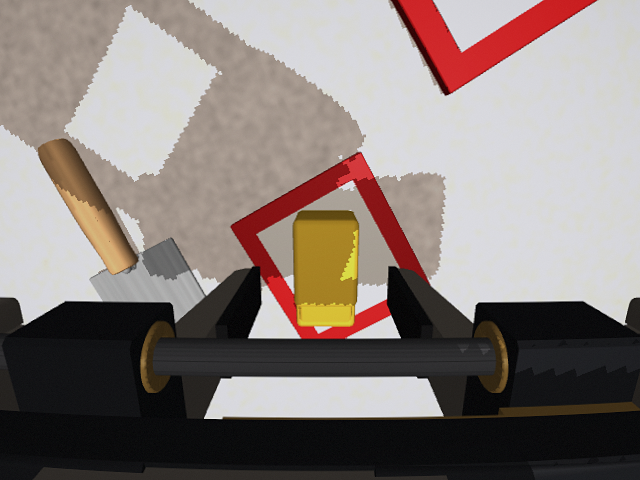

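The bar sits centred between the fingers at (325,268), aligned. I'll descend and grip.

```bash
python3 -m crank '[[[0,0,2],0],[[0,0,3.2],0],[[0,0,3.6],0],[[0,0,3.6],0],[[0,0,3.6],0]]'
python3 -m crank '[[[0,0,0],0],[[0,0,0],0],[[0,0,0],0],[[0,0,0],0],[[0,0,0],0]]' 0.2 20
python3 -c "
from h import *
togo(.66,.170,.15)"
```

```text
t: 6.1
position: [0.4397, 0.2806, 0.0141]
ee_rot: [2.625, 1.726, 0.001]
wrist_force: [0.1, -0.4, 0.2]
width: 0.0646
t: 6.6
position: [0.4394, 0.2804, 0.0138]
ee_rot: [2.625, 1.726, 0.0]
wrist_force: [-0.6, -1.5, 3.4]
width: 0.0342
shift cm [ -1.39  24.63 -13.62]  rows>=6 yaw now 66.6 q [ 0.57  0.48  2.   -0.    0.67 -0.6 ] t 6.60 pos [0.4394 0.2804 0.0138] F [-0.6 -1.5  3.4] w 0.0342
```

Gripped: width 34.2 mm. I'll lift and carry it over the spare tile.

```bash
python3 -m crank '[[[0,0,-2],0],[[0,0,-5.5],0],[[0,2,-9.5],-0.05],[[-0.3,6,-11.5],-0.1],[[-0.6,11,-11.5],-0.15],[[-0.9,15.5,-11.5],-0.2],[[-1.2,20,-11.5],-0.25],[[-1.3,23,-11.5],-0.28],[[-1.4,24.6,-11.5],-0.28],[[-1.4,24.6,-11.5],-0.28]]'
python3 - <<'E'
from h import *
d=cam("wrist"); cv2.imwrite("pics/w5.png",d["img"][:,:,::-1]);
for n in ["scene","side"]:
    d=cam(n)
    for i,s,ce,b in blobs(mask(d["img"],"grey"),300):
        r=rect(d,b,.008)
        if 85<r[1][0]<105 and r[1][1]<120:print(n,r)
togo(.661,.1695,.0145,82.6)
E
```

```text
t: 7.6
position: [0.6606, 0.1691, 0.1281]
ee_rot: [2.361, 2.072, -0.0]
wrist_force: [-0.8, 0.4, -0.4]
width: 0.0342
side (array([658.2, 170.2]), array([ 92.6, 101.5]), 173.1)
shift cm [-0.08  0.32 11.37]  rows>=3  turn 0.001 rad (or -3.140) rows>=1 yaw now 82.7 q [ 0.25  0.52  1.58  0.    1.05 -1.19] t 7.75 pos [0.6581 0.1707 0.1282] F [-0.  -0.3 -0.3] w 0.0338
```

View pics/w5.png

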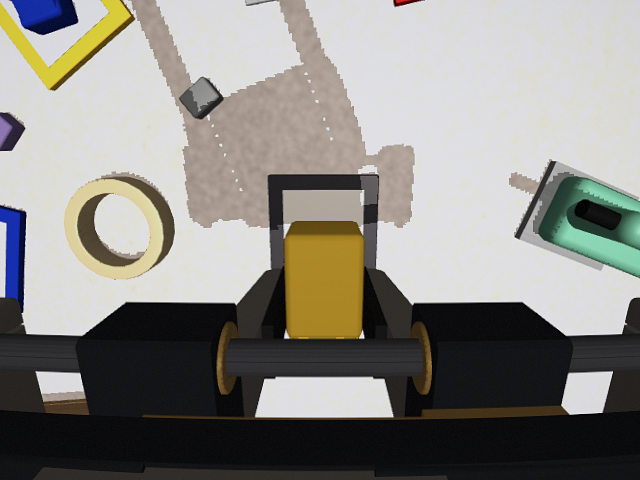

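Run:
```python
from h import *
for _ in range(4):
    d=cam("wrist"); s,R=tool()
    p=cast(d,[(268,175.5),(378.5,175)],.008); print("pos",s["position"].round(4),"edge",p.round(4).tolist(),"ctr",(p.mean(0)+.050*R[:2,1]).round(4), np.linalg.norm(p[1]-p[0]))
togo(.661,.1695,.0145,82.6)
```

```text
pos [0.6581 0.1708 0.1284] edge [[0.6055, 0.1327], [0.6164, 0.221]] ctr [0.6605 0.1705] 0.0890062646415579
pos [0.6583 0.1709 0.1286] edge [[0.6056, 0.1328], [0.6164, 0.2212]] ctr [0.6606 0.1706] 0.08906132787837277
pos [0.6585 0.1709 0.1287] edge [[0.6058, 0.1328], [0.6166, 0.2212]] ctr [0.6608 0.1707] 0.08910876730487913
pos [0.6588 0.1708 0.1288] edge [[0.6061, 0.1327], [0.6169, 0.2212]] ctr [0.6611 0.1707] 0.08914291065234853
shift cm [-0.1   0.24 11.43]  rows>=3  turn 0.002 rad (or -3.139) rows>=1 yaw now 82.7 q [ 0.25  0.52  1.58  0.    1.05 -1.19] t 7.95 pos [0.6588 0.1708 0.1288] F [ 0.4  0.3 -0.3] w 0.0337
```

```bash
python3 -m crank '[[[0,0.2,3],0],[[0,0.2,7],0],[[0,0.2,9.5],0],[[0,0.2,10.5],0],[[0,0.2,11],0],[[0,0.2,11.2],0],[[0,0.2,11.2],0]]'
python3 -c "
from h import *
togo(.661,.1705,.0145,82.6)"
```

```text
t: 8.65
position: [0.6624, 0.1701, 0.0178]
ee_rot: [2.358, 2.075, 0.002]
wrist_force: [0.3, -0.4, -1.0]
width: 0.0339
shift cm [ 0.02 -0.15  0.33]  rows>=1  turn 0.001 rad (or -3.140) rows>=1 yaw now 82.7 q [ 0.25  0.66  1.62  0.    0.86 -1.19] t 8.65 pos [0.6624 0.1701 0.0178] F [ 0.3 -0.4 -1. ] w 0.0339
```

```bash
python3 -m crank '[[[0,0,0.2],0],[[0,0,0.3],0],[[0,0,0.3],0]]'
```

```text
t: 8.95
position: [0.6618, 0.1698, 0.0139]
ee_rot: [2.359, 2.075, 0.001]
wrist_force: [0.3, -0.6, -0.8]
width: 0.0339
```

```bash
python3 -m crank '[[[0,0,0],0],[[0,0,0],0],[[0,0,0],0],[[0,0,-1],0],[[0,0,-3],0],[[0,0,-7],0],[[0,0,-12],0]]' 0.7
python3 - <<'E'
from h import *
d=cam("wrist"); cv2.imwrite("pics/w6.png",d["img"][:,:,::-1]);
d=cam("scene");a=cv2.resize(d["img"][270:370,240:350],None,fx=5,fy=5); cv2.imwrite("pics/s6.png",a[:,:,::-1])
togo(.66,.1705,.25,82.6)
E
```

```text
t: 9.65
position: [0.6602, 0.1694, 0.1337]
ee_rot: [-2.358, -2.074, 0.005]
wrist_force: [0.4, 0.1, 0.0]
width: 0.0646
shift cm [ -0.07  -0.48 -10.83]  rows>=3  turn 0.001 rad (or -3.140) rows>=1 yaw now 82.7 q [ 0.25  0.51  1.56 -0.    1.06 -1.19] t 9.75 pos [0.666  0.1709 0.1418] F [ 1.   0.6 -0.3] w 0.0645
```

View pics/w6.png

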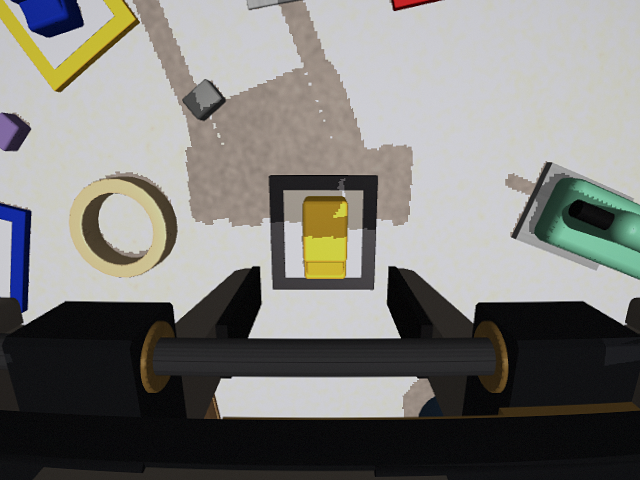

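The yellow bar at (325,238) lies in the middle of the grey tile (323,232). Next is red on the blue tile.

Run:
```python
from h import *
togo(.715,-.156,.25)
```

```text
shift cm [-31.75   9.14 -10.86]  rows>=7 yaw now 82.7 q [ 0.25  0.51  1.56 -0.    1.06 -1.19] t 9.75 pos [0.666  0.1709 0.1418] F [ 1.   0.6 -0.3] w 0.0645
```

```bash
python3 -m crank '[[[-2,0.5,-3],0],[[-6,1.6,-6],0],[[-10.5,2.8,-8],0],[[-15,4,-10],0],[[-19.5,5.4,-10.8],0],[[-24,6.8,-10.8],0],[[-28,8,-10.8],0],[[-31,8.9,-10.8],0],[[-31.7,9.1,-10.8],0],[[-31.7,9.1,-10.8],0]]'
python3 -m crank '[[[0,0,0],0],[[0,0,0],0]]'
python3 - <<'E'
from h import *
d=cam("wrist"); cv2.imwrite("pics/w7.png",d["img"][:,:,::-1])
for i,s,ce,b in blobs(mask(d["img"],"blue"),300): print(ce.round(),s,rect(d,b,.008))
E
```

```text
t: 10.75
position: [0.7113, -0.1573, 0.2416]
ee_rot: [-2.361, -2.073, -0.0]
wrist_force: [1.1, 0.1, -0.0]
width: 0.0641
t: 10.95
position: [0.7114, -0.1546, 0.2417]
ee_rot: [-2.357, -2.077, -0.0]
wrist_force: [-0.2, 0.5, -0.8]
width: 0.0644
[321. 144.] [ 273   90   99  109 3050] (array([ 639.2, -147.7]), array([89.1, 99.3]), 159.0)
```

View pics/w7.png

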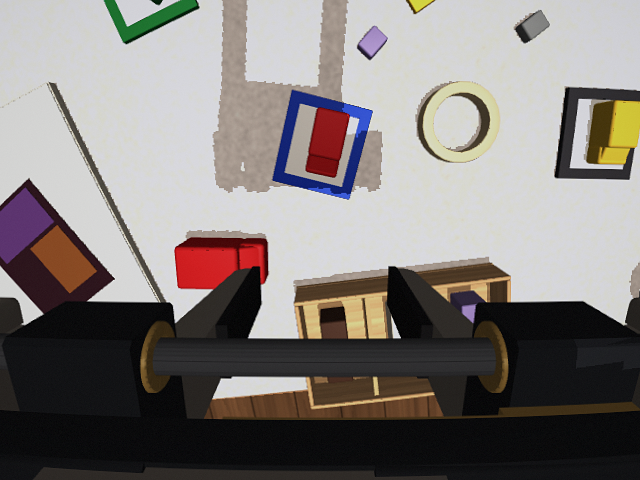

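Run:
```python
import cv2
i=cv2.imread("pics/w7.png"); a=cv2.resize(i[85:205,265:385],None,fx=5,fy=5,interpolation=cv2.INTER_NEAREST); a=cv2.convertScaleAbs(a,alpha=1.5); cv2.imwrite("pics/w7c.png",a)
```

```text
(no output)
```

View pics/w7c.png

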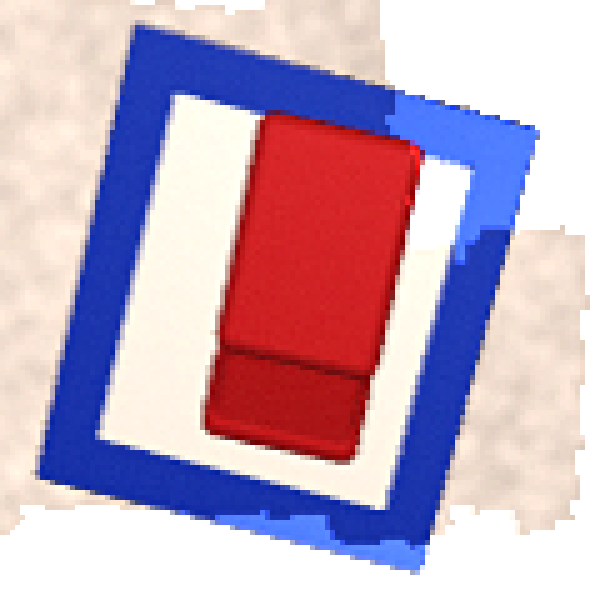

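Run:
```python
from h import *
d=cam("wrist")
c=np.array([(220,347),(375,375),(420,148),(262,112)])/5+[265,85]-.4
o,y=bar(d,c); print(rect(d,mask(d["img"],"blue"),.008))
togo(o[0]/1e3,o[1]/1e3,.05,y+90)
```

```text
origin [ 638.  -141.7] yaw -18.0 L 45.7 W 32.0
(array([ 639.1, -147.7]), array([89. , 99.4]), 158.9)
shift cm [ 0.37 -7.46 19.18]  rows>=5  turn 0.188 rad (or -2.953) rows>=2 yaw now 82.8 q [-0.22  0.49  1.36  0.    1.29 -1.66] t 11.05 pos [ 0.7115 -0.1548  0.2418] F [-0.6 -0.1  0.1] w 0.0642
```

```bash
python3 -m crank '[[[0.1,-1.5,2],0.1],[[0.2,-4,6],0.19],[[0.3,-6.5,10],0.19],[[0.4,-7.5,14],0.19],[[0.4,-7.5,17.5],0.19],[[0.4,-7.5,19.2],0.19],[[0.4,-7.5,19.2],0.19],[[0.4,-7.5,19.2],0.19]]'
python3 - <<'E'
from h import *
d=cam("wrist"); cv2.imwrite("pics/w8.png",d["img"][:,:,::-1]);togo(.638,-.1417,.0138,72)
E
```

```text
t: 11.85
position: [0.6387, -0.1426, 0.0507]
ee_rot: [2.544, 1.842, 0.001]
wrist_force: [-0.1, 1.2, -0.0]
width: 0.0647
shift cm [ 0.07 -0.16  3.75]  rows>=1  turn -0.003 rad (or 3.138) rows>=1 yaw now 71.8 q [-0.22  0.58  1.68  0.    0.88 -1.48] t 11.90 pos [ 0.6392 -0.1428  0.0513] F [-0.4 -0.2  0.1] w 0.0645
```

View pics/w8.png

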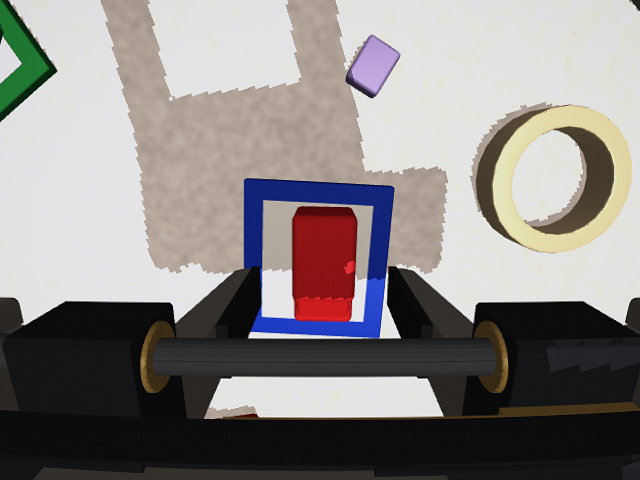

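The red bar at (324,264) is straight between the fingers.

```bash
python3 -m crank '[[[0,-0.2,1.8],0],[[0,-0.2,3.2],0],[[0,-0.2,3.6],0],[[0,-0.2,3.6],0]]'
python3 -m crank '[[[0,0,0],0],[[0,0,0],0],[[0,0,0],0],[[0,0,0],0],[[0,0,0],0]]' 0.2 20
python3 -c "
from h import *
togo(.4403,.2844,.25,96.1)"
```

```text
t: 12.3
position: [0.6357, -0.1421, 0.0135]
ee_rot: [-2.545, -1.842, 0.001]
wrist_force: [0.7, 0.2, 0.7]
width: 0.0644
t: 12.8
position: [0.6359, -0.1421, 0.0139]
ee_rot: [2.545, 1.842, 0.0]
wrist_force: [-0.9, 0.1, 1.7]
width: 0.0336
shift cm [ 34.41 -31.9  -23.62]  rows>=11  turn -0.424 rad (or 2.717) rows>=3 yaw now 71.8 q [-0.22  0.62  1.7   0.    0.81 -1.48] t 12.80 pos [ 0.6359 -0.1421  0.0139] F [-0.9  0.1  1.7] w 0.0336
```

```bash
python3 -m crank '[[[0,0,-2],0],[[0,0,-6],0],[[1,-1,-10],0],[[3.5,-3.5,-12.5],-0.05],[[7,-6.5,-13],-0.1],[[10.5,-9.7,-13],-0.15],[[14,-13,-13],-0.2],[[17.5,-16.2,-13],-0.25],[[21,-19.5,-13],-0.3],[[24.5,-22.7,-13],-0.35]]'
python3 -c "
from h import *
togo(.4403,.2844,.13,96.1)"
```

```text
t: 13.8
position: [0.4954, 0.163, 0.1437]
ee_rot: [2.183, 2.259, 0.0]
wrist_force: [0.5, 0.5, 0.2]
width: 0.0335
shift cm [12.32 -5.1   1.37]  rows>=3  turn -0.072 rad (or 3.069) rows>=1 yaw now 92.0 q [ 0.32  0.28  1.92  0.    0.94 -1.29] t 13.80 pos [0.4954 0.163  0.1437] F [0.5 0.5 0.2] w 0.0335
```

```bash
python3 -m crank '[[[4,-1.7,0.4],-0.03],[[8,-3.4,0.8],-0.07],[[11,-4.6,1.3],-0.07],[[12.2,-5.1,1.3],-0.07],[[12.2,-5.1,1.3],-0.07],[[12.2,-5.1,1.3],-0.07],[[12.2,-5.1,1.3],-0.07]]'
python3 - <<'E'
from h import *
d=cam("wrist"); cv2.imwrite("pics/w9.png",d["img"][:,:,::-1]);togo(.4403,.2844,.0145,96.1)
E
```

```text
t: 14.5
position: [0.4424, 0.2807, 0.1308]
ee_rot: [2.106, 2.331, 0.0]
wrist_force: [0.7, -0.4, -1.8]
width: 0.0339
shift cm [ 0.39 -0.18 11.62]  rows>=3  turn -0.006 rad (or 3.136) rows>=1 yaw now 95.8 q [ 0.56  0.3   1.93 -0.    0.92 -1.11] t 14.55 pos [0.4424 0.2807 0.1307] F [-0.4 -0.2 -1.2] w 0.0337
```

View pics/w9.png

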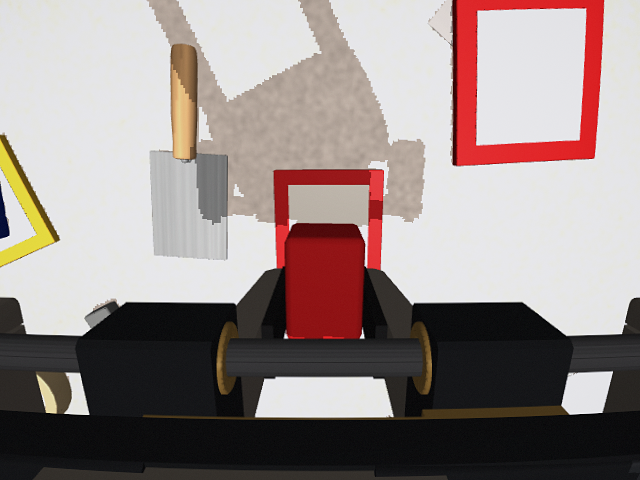

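Run:
```python
from h import *
d=cam("wrist"); s,R=tool()
p=cast(d,[(273.5,170.5),(384,169.8)],.008); c=p.mean(0)+.050*R[:2,1]
print(c.round(4),np.linalg.norm(p[1]-p[0])); togo(c[0],c[1],.0145,96.1)
```

```text
[0.4408 0.285 ] 0.08948358089245985
shift cm [ 0.44 -0.12 11.62]  rows>=3  turn -0.006 rad (or 3.136) rows>=1 yaw now 95.8 q [ 0.56  0.3   1.93 -0.    0.92 -1.11] t 14.60 pos [0.4424 0.2808 0.1307] F [ 0.4  0.1 -0.6] w 0.0340
```

```bash
python3 -m crank '[[[0.2,0,3],0],[[0.4,-0.1,7],0],[[0.4,-0.1,9.5],0],[[0.4,-0.1,10.8],0],[[0.4,-0.1,11.2],0],[[0.4,-0.1,11.4],0],[[0.4,-0.1,11.4],0]]'
python3 -c "
from h import *
togo(.4408,.285,.014,96.1)"
```

```text
t: 15.3
position: [0.4411, 0.286, 0.0175]
ee_rot: [2.105, 2.331, 0.002]
wrist_force: [-0.2, 0.4, -0.2]
width: 0.0339
shift cm [-0.1  -0.05  0.35]  rows>=1  turn -0.004 rad (or 3.137) rows>=1 yaw now 95.8 q [ 0.57  0.48  1.99 -0.    0.68 -1.1 ] t 15.30 pos [0.4411 0.286  0.0175] F [-0.2  0.4 -0.2] w 0.0339
```

```bash
python3 -m crank '[[[0,0,0.2],0],[[0,0,0.3],0],[[0,0,0.3],0]]'
```

```text
t: 15.6
position: [0.4405, 0.2859, 0.0139]
ee_rot: [2.105, 2.332, 0.001]
wrist_force: [0.3, 0.7, -0.8]
width: 0.0338
```

```bash
python3 -m crank '[[[0,0,0],0],[[0,0,0],0],[[0,0,0],0],[[0,0,-1],0],[[0,0,-3],0],[[0,0,-7],0],[[0,0,-12],0],[[0,0,-12],0],[[0,0,-12],0]]' 0.7
python3 - <<'E'
from h import *
d=cam("wrist"); cv2.imwrite("pics/w10.png",d["img"][:,:,::-1]);
togo(.53,-.014,.25)
E
```

```text
t: 16.5
position: [0.4411, 0.2863, 0.1353]
ee_rot: [2.104, 2.331, 0.005]
wrist_force: [0.1, -0.2, -0.4]
width: 0.0647
shift cm [-30.72   5.88 -11.61]  rows>=7 yaw now 95.9 q [ 0.57  0.29  1.92  0.    0.92 -1.1 ] t 16.55 pos [0.4402 0.2856 0.1339] F [-0.  -0.5 -0.2] w 0.0645
```

View pics/w10.png

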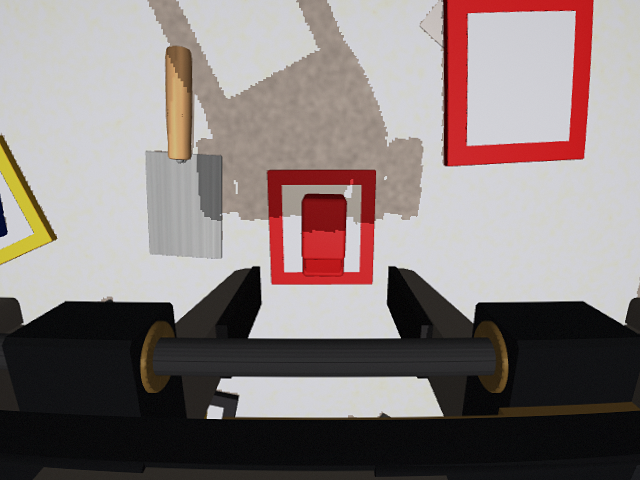

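The red bar at (324,235) is in the middle of its tile (321,227). Now blue.

```bash
python3 -m crank '[[[-2,0.4,-3],0],[[-6,1.2,-6],0],[[-10.5,2,-9],0],[[-15,2.9,-11],0],[[-19.5,3.7,-11.6],0],[[-24,4.6,-11.6],0],[[-28,5.4,-11.6],0],[[-30.4,5.9,-11.6],0],[[-30.7,5.9,-11.6],0],[[-30.7,5.9,-11.6],0]]'
python3 -m crank '[[[0,0,0],0],[[0,0,0],0]]'
python3 - <<'E'
from h import *
d=cam("wrist"); cv2.imwrite("pics/w11.png",d["img"][:,:,::-1])
for i,s,ce,b in blobs(mask(d["img"],"yellow"),300): print(ce.round(),s,rect(d,b,.008))
i=cv2.imread("pics/w11.png"); a=cv2.resize(i[85:205,265:385],None,fx=5,fy=5,interpolation=cv2.INTER_NEAREST); a=cv2.convertScaleAbs(a,alpha=1.5); cv2.imwrite("pics/w11c.png",a)
E
```

```text
t: 17.55
position: [0.5295, -0.0138, 0.2481]
ee_rot: [-2.105, -2.328, 0.002]
wrist_force: [-0.6, 0.1, 0.0]
width: 0.0645
t: 17.75
position: [0.5299, -0.0124, 0.2492]
ee_rot: [-2.103, -2.333, 0.001]
wrist_force: [-0.0, -0.1, 0.0]
width: 0.0644
[328. 139.] [ 274   82  106  114 2785] (array([451.1, -15.8]), array([89.2, 99.2]), 27.5)
```

View pics/w11.png

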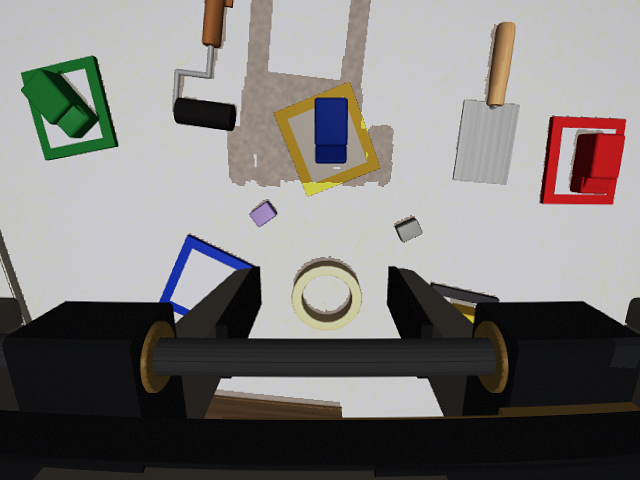

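View pics/w11c.png

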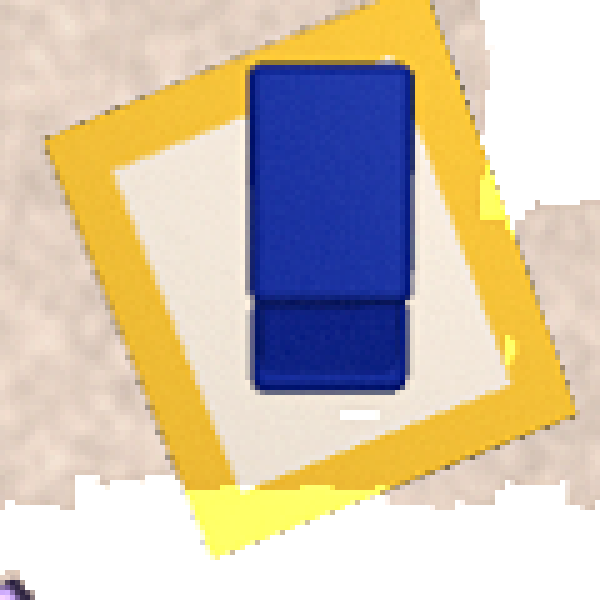

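Run:
```python
from h import *
d=cam("wrist")
c=np.array([(250,299),(412,299),(414,65),(248,63)])/5+[265,85]-.4
o,y=bar(d,c)
togo(o[0]/1e3,o[1]/1e3,.05,y+90)
```

```text
origin [442.4 -13.9] yaw 6.2 L 46.0 W 33.3
shift cm [ 0.78 -8.73 19.95]  rows>=5  turn -0.005 rad (or 3.137) rows>=1 yaw now 95.9 q [-0.03  0.17  1.8   0.    1.17 -1.7 ] t 17.85 pos [ 0.5301 -0.0126  0.2495] F [-0.6 -0.1  0.3] w 0.0644
```

```bash
python3 -m crank '[[[0.2,-2,3],0],[[0.4,-5,7],0],[[0.8,-7.5,11],0],[[0.8,-8.6,15],0],[[0.8,-8.6,18.5],0],[[0.8,-8.6,20],0],[[0.8,-8.6,20],0],[[0.8,-8.6,20],0]]'
python3 - <<'E'
from h import *
d=cam("wrist"); cv2.imwrite("pics/w12.png",d["img"][:,:,::-1]);togo(.4424,-.0139,.0138,96)
E
```

```text
t: 18.65
position: [0.4443, -0.0141, 0.05]
ee_rot: [2.104, 2.333, 0.0]
wrist_force: [0.5, -0.3, 0.3]
width: 0.0641
shift cm [ 0.06 -0.24  3.67]  rows>=1  turn -0.002 rad (or 3.140) rows>=1 yaw now 95.9 q [-0.04  0.32  2.14  0.    0.67 -1.71] t 18.70 pos [ 0.4448 -0.0142  0.0505] F [0.6 0.6 0.1] w 0.0644
```

View pics/w12.png

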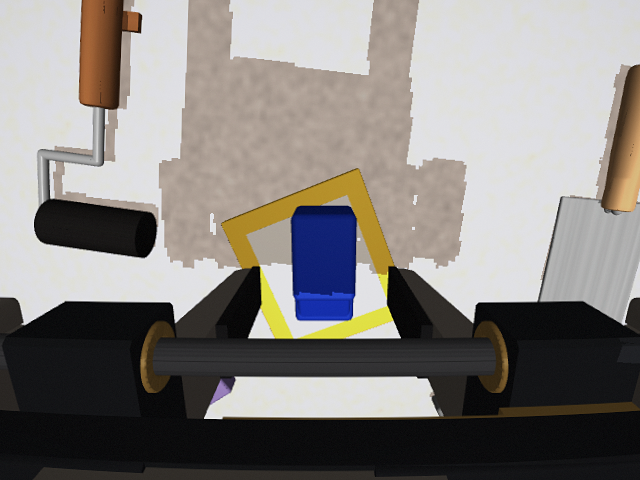

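The blue bar at (324,263) is straight. I'll check how close the purple cube is to the left finger.

Run:
```python
from h import *
s,R=tool()
for n,px in [("scene",(267,217)),("side",(332,215))]:
    p=np.r_[cast(cam(n),px,.01)[0],.01]; print(p, R.T@(p-s["position"])*100)
```

```text
[ 0.53979123 -0.08065127  0.01      ] [-7.58243837  8.76285734  4.06124743]
[ 0.5392688  -0.08385752  0.01      ] [-7.89601714  8.67801603  4.06119164]
```

Clear: the cube is 88 mm away along the tool's y. I'll grip.

```bash
python3 -m crank '[[[0,-0.2,1.8],0],[[0,-0.2,3.2],0],[[0,-0.2,3.6],0],[[0,-0.2,3.6],0]]'
python3 -m crank '[[[0,0,0],0],[[0,0,0],0],[[0,0,0],0],[[0,0,0],0],[[0,0,0],0]]' 0.2 20
python3 -c "
from h import *
togo(.6391,-.1477,.13,68.9)"
```

```text
t: 19.2
position: [0.4421, -0.0147, 0.0139]
ee_rot: [2.105, 2.332, 0.0]
wrist_force: [0.5, -0.6, 0.2]
width: 0.0639
t: 19.7
position: [0.4422, -0.0147, 0.0139]
ee_rot: [2.105, 2.332, 0.001]
wrist_force: [-0.8, -1.0, 5.0]
width: 0.0341
shift cm [-15.24  18.23 -11.6 ]  rows>=6  turn 0.470 rad (or -2.671) rows>=4 yaw now 95.9 q [-0.04  0.4   2.16  0.    0.58 -1.71] t 19.70 pos [ 0.4422 -0.0147  0.0139] F [-0.8 -1.   5. ] w 0.0341
```

```bash
python3 -m crank '[[[0,0,-2],0],[[0,0,-6],0.05],[[-2,2.5,-10],0.15],[[-5,6,-11.6],0.25],[[-8,9.6,-11.6],0.35],[[-11,13,-11.6],0.45],[[-14,16.5,-11.6],0.47],[[-15.2,18,-11.6],0.47],[[-15.2,18,-11.6],0.47],[[-15.2,18,-11.6],0.47]]'
python3 - <<'E'
from h import *
d=cam("wrist"); cv2.imwrite("pics/w13.png",d["img"][:,:,::-1]);togo(.6391,-.1477,.0145,68.9)
E
```

```text
t: 20.7
position: [0.6355, -0.1472, 0.1288]
ee_rot: [-2.589, -1.776, 0.002]
wrist_force: [-0.0, -0.1, -1.5]
width: 0.0338
shift cm [ 0.06  0.42 11.44]  rows>=3  turn 0.001 rad (or -3.141) rows>=1 yaw now 68.9 q [-0.23  0.48  1.64  0.    1.02 -1.43] t 20.75 pos [ 0.6351 -0.1468  0.1289] F [ 0.5 -0.1 -0.1] w 0.0341
```

View pics/w13.png

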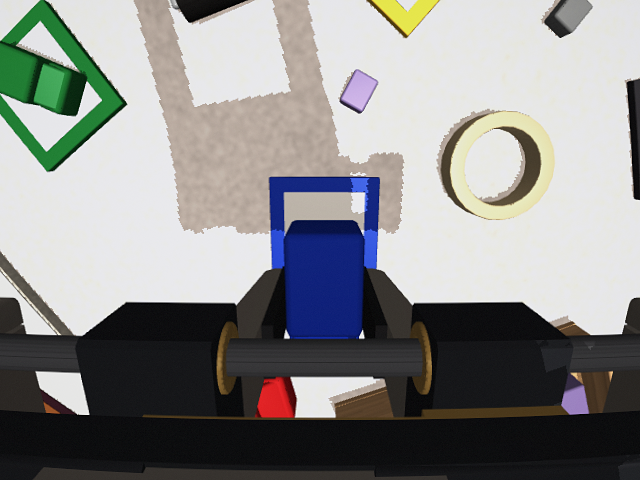

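Run:
```python
from h import *
d=cam("wrist"); s,R=tool()
p=cast(d,[(269,177.5),(379.7,177.5)],.008); c=p.mean(0)+.050*R[:2,1]
print(c.round(4),np.linalg.norm(p[1]-p[0])); togo(c[0],c[1],.0145,68.9)
```

```text
[ 0.6393 -0.1473] 0.08951822631374258
shift cm [ 0.09  0.43 11.47]  rows>=3  turn 0.001 rad (or -3.141) rows>=1 yaw now 69.0 q [-0.23  0.48  1.64  0.    1.02 -1.43] t 20.80 pos [ 0.6351 -0.1467  0.1292] F [ 0.5  0.2 -0.8] w 0.0340
```

```bash
python3 -m crank '[[[0,0.2,3],0],[[0.1,0.4,7],0],[[0.1,0.4,9.5],0],[[0.1,0.4,10.8],0],[[0.1,0.4,11.2],0],[[0.1,0.4,11.3],0],[[0.1,0.4,11.3],0]]'
python3 -c "
from h import *
togo(.6393,-.1473,.0138,68.9)"
```

```text
t: 21.5
position: [0.6415, -0.1481, 0.018]
ee_rot: [2.589, 1.777, 0.002]
wrist_force: [0.2, -0.3, -0.7]
width: 0.0342
shift cm [-0.   -0.23  0.42]  rows>=1  turn 0.001 rad (or -3.141) rows>=1 yaw now 68.9 q [-0.23  0.63  1.69 -0.    0.83 -1.43] t 21.50 pos [ 0.6415 -0.1481  0.018 ] F [ 0.2 -0.3 -0.7] w 0.0342
```

```bash
python3 -m crank '[[[0,-0.1,0.2],0],[[0,-0.1,0.3],0],[[0,-0.1,0.3],0]]'
```

```text
t: 21.8
position: [0.6398, -0.1477, 0.014]
ee_rot: [2.59, 1.778, 0.001]
wrist_force: [-0.3, -0.2, 0.4]
width: 0.0338
```

```bash
python3 -m crank '[[[0,0,0],0],[[0,0,0],0],[[0,0,0],0],[[0,0,-1],0],[[0,0,-3],0],[[0,0,-7],0],[[0,0,-12],0],[[0,0,-12],0],[[0,0,-12],0]]' 0.7
python3 - <<'E'
from h import *
d=cam("wrist"); cv2.imwrite("pics/w14.png",d["img"][:,:,::-1]);
togo(.66,.170,.10,82.6)
E
```

```text
t: 22.7
position: [0.6407, -0.1479, 0.1357]
ee_rot: [2.588, 1.776, 0.004]
wrist_force: [-0.9, 0.1, 0.1]
width: 0.0643
shift cm [30.37 -9.51  3.39]  rows>=7  turn -0.239 rad (or 2.903) rows>=2 yaw now 68.9 q [-0.23  0.48  1.63  0.    1.03 -1.43] t 22.75 pos [ 0.6396 -0.1476  0.134 ] F [-1.2  0.6 -0.6] w 0.0641
```

View pics/w14.png

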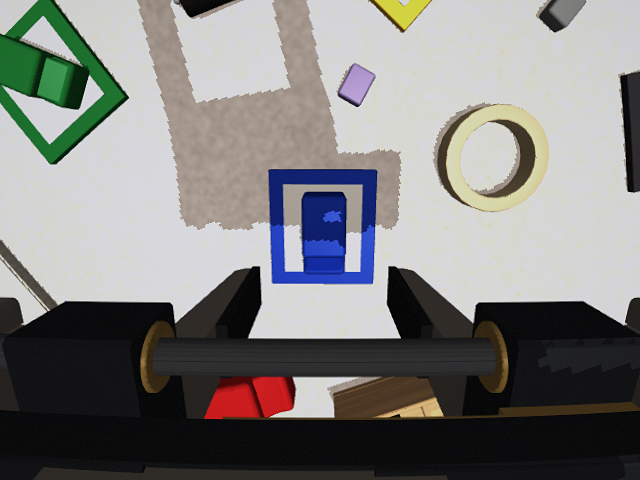

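The blue bar at (324,232) is on its tile (322,226). Back for yellow.

```bash
python3 -m crank '[[[2,-0.6,0],-0.05],[[6,-1.9,0],-0.1],[[10.5,-3.3,0],-0.15],[[15,-4.7,0],-0.2],[[19.5,-6.1,0],-0.24],[[24,-7.5,0],-0.24],[[28,-8.8,0],-0.24],[[30.2,-9.5,0],-0.24],[[30.4,-9.5,0],-0.24],[[30.4,-9.5,0],-0.24]]'
python3 -m crank '[[[0,0,4],0],[[0,0,8],0],[[0,0,8.4],0],[[0,0,8.4],0]]'
python3 - <<'E'
from h import *
d=cam("wrist"); cv2.imwrite("pics/w15.png",d["img"][:,:,::-1]);togo(.661,.170,.0138,82.6)
E
```

```text
t: 23.75
position: [0.6593, 0.1702, 0.1319]
ee_rot: [-2.357, -2.076, 0.004]
wrist_force: [0.3, -0.4, -0.4]
width: 0.0644
t: 24.15
position: [0.6594, 0.1686, 0.0485]
ee_rot: [-2.359, -2.073, 0.005]
wrist_force: [0.1, 0.4, 0.2]
width: 0.0641
shift cm [0.08 0.02 3.64]  rows>=1  turn 0.000 rad (or -3.141) rows>=1 yaw now 82.6 q [ 0.25  0.61  1.62 -0.    0.91 -1.19] t 24.20 pos [0.6607 0.1692 0.0502] F [-0.2  0.5  0.9] w 0.0646
```

View pics/w15.png

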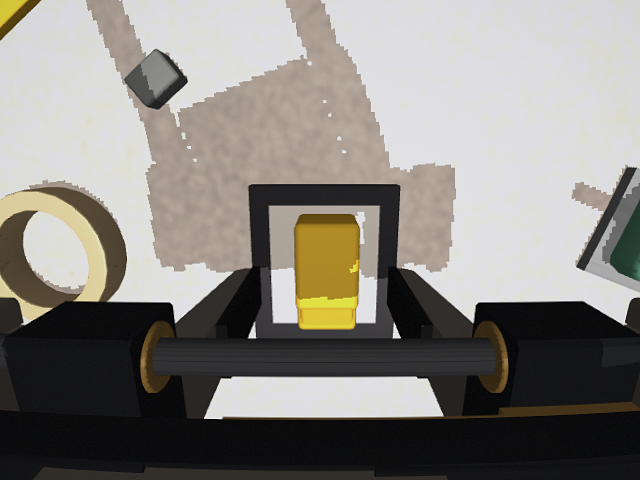

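```bash
python3 -m crank '[[[0.1,0.2,1.8],0],[[0.1,0.2,3.2],0],[[0.1,0.2,3.5],0],[[0.1,0.2,3.5],0]]'
python3 -m crank '[[[0,0,0],0],[[0,0,0],0],[[0,0,0],0],[[0,0,0],0],[[0,0,0],0]]' 0.2 20
python3 -c "
from h import *
togo(.4511,-.0158,.13,117.5)"
```

```text
t: 24.6
position: [0.6618, 0.1708, 0.0137]
ee_rot: [-2.358, -2.075, 0.002]
wrist_force: [-0.1, -0.2, -0.6]
width: 0.0642
t: 25.1
position: [0.6627, 0.171, 0.015]
ee_rot: [2.359, 2.075, 0.001]
wrist_force: [0.4, -0.5, 2.9]
width: 0.0336
shift cm [-21.22 -18.6  -11.52]  rows>=7  turn -0.608 rad (or 2.534) rows>=5 yaw now 82.7 q [ 0.25  0.66  1.62 -0.    0.86 -1.19] t 25.10 pos [0.6627 0.171  0.015 ] F [ 0.4 -0.5  2.9] w 0.0336
```

```bash
python3 -m crank '[[[0,0,-2],0],[[0,0,-6],-0.07],[[-2,-1.8,-10],-0.17],[[-5.5,-4.8,-11.5],-0.27],[[-9,-7.9,-11.5],-0.37],[[-12.5,-11,-11.5],-0.47],[[-16,-14,-11.5],-0.57],[[-19.5,-17,-11.5],-0.61],[[-21,-18.5,-11.5],-0.61],[[-21.2,-18.6,-11.5],-0.61]]'
python3 -m crank '[[[0,0,0],0],[[0,0,0],0]]'
python3 - <<'E'
from h import *
d=cam("wrist"); cv2.imwrite("pics/w16.png",d["img"][:,:,::-1]);togo(.4511,-.0158,.0145,117.5)
E
```

```text
t: 26.1
position: [0.4485, -0.0169, 0.1296]
ee_rot: [-1.629, -2.685, 0.001]
wrist_force: [0.3, 0.1, -0.3]
width: 0.0341
t: 26.3
position: [0.4524, -0.0152, 0.1299]
ee_rot: [1.626, 2.687, 0.001]
wrist_force: [-0.2, 0.2, -0.5]
width: 0.0341
shift cm [-1.000e-02 -1.500e-01  1.153e+01]  rows>=3  turn 0.003 rad (or -3.139) rows>=1 yaw now 117.7 q [-0.04  0.2   2.07  0.    0.87 -2.09] t 26.35 pos [ 0.4523 -0.0151  0.1298] F [ 0.4  0.1 -0.5] w 0.0339
```

View pics/w16.png

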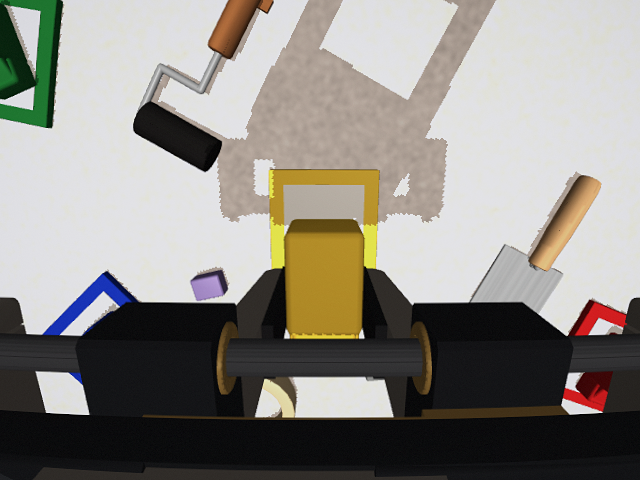

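Run:
```python
from h import *
d=cam("wrist"); s,R=tool()
p=cast(d,[(269.5,170),(380,170)],.008); c=p.mean(0)+.050*R[:2,1]
print(c.round(4),np.linalg.norm(p[1]-p[0])); togo(c[0],c[1],.0145,117.5)
```

```text
[ 0.4508 -0.0147] 0.08915872439822499
shift cm [ 0.09 -0.1  11.51]  rows>=3  turn 0.003 rad (or -3.139) rows>=1 yaw now 117.7 q [-0.04  0.2   2.07  0.    0.87 -2.09] t 26.40 pos [ 0.4521 -0.015   0.1296] F [-1.   0.5 -1.1] w 0.0343
```

```bash
python3 -m crank '[[[0,0,3],0],[[0.1,-0.1,7],0],[[0.1,-0.1,9.5],0],[[0.1,-0.1,10.8],0],[[0.1,-0.1,11.2],0],[[0.1,-0.1,11.3],0],[[0.1,-0.1,11.3],0]]'
python3 -c "
from h import *
togo(.4508,-.0147,.0138,117.5)"
```

```text
t: 27.1
position: [0.4504, -0.015, 0.017]
ee_rot: [1.626, 2.687, 0.001]
wrist_force: [-0.2, 0.7, -0.8]
width: 0.0337
shift cm [0.01 0.05 0.32]  rows>=1  turn 0.003 rad (or -3.139) rows>=1 yaw now 117.7 q [-0.04  0.4   2.15  0.    0.6  -2.09] t 27.10 pos [ 0.4504 -0.015   0.017 ] F [-0.2  0.7 -0.8] w 0.0337
```

```bash
python3 -m crank '[[[0,0,0.2],0],[[0,0,0.3],0],[[0,0,0.3],0]]'
```

```text
t: 27.4
position: [0.4506, -0.0152, 0.0149]
ee_rot: [1.626, 2.686, 0.002]
wrist_force: [-2.1, 0.8, 13.2]
width: 0.0339
```

```bash
python3 -m crank '[[[0,0,0],0],[[0,0,0],0],[[0,0,0],0],[[0,0,-1],0],[[0,0,-3],0],[[0,0,-7],0],[[0,0,-12],0],[[0,0,-12],0],[[0,0,-12],0]]' 0.7
python3 - <<'E'
from h import *
d=cam("wrist"); cv2.imwrite("pics/w17.png",d["img"][:,:,::-1]);
togo(.444,-.315,.13,105)
E
```

```text
t: 28.3
position: [0.4505, -0.0153, 0.1352]
ee_rot: [1.625, 2.685, 0.003]
wrist_force: [-0.1, -0.1, -0.1]
width: 0.064
shift cm [-26.3  -14.38   0.4 ]  rows>=6  turn 0.220 rad (or -2.921) rows>=2 yaw now 117.6 q [-0.04  0.19  2.07 -0.    0.88 -2.09] t 28.35 pos [ 0.4495 -0.0152  0.134 ] F [-0.3  1.1 -0.3] w 0.0645
```

View pics/w17.png

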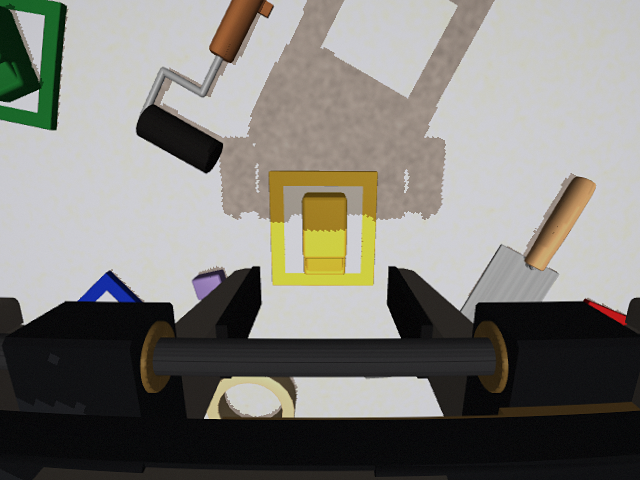

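The yellow bar at (324,233) is on its tile (322,228), and the spare tile is empty. The green bar measured about 5 mm off centre. There's ample time, so I'll look again from above and centre it if that's confirmed.

```bash
python3 -c "
from h import *
togo(.388,-.371,.25,-44.2)"
```

```text
shift cm [-28.67 -21.93 -11.61]  rows>=8  turn -0.317 rad (or 2.824) rows>=3 yaw now 117.6 q [-0.04  0.19  2.07 -0.    0.88 -2.09] t 28.35 pos [ 0.4495 -0.0152  0.134 ] F [-0.3  1.1 -0.3] w 0.0645
```

```bash
python3 -m crank '[[[-1,-1,-3],0.14],[[-4,-3,-6],0.28],[[-7.5,-5.7,-9],0.43],[[-11,-8.4,-11],0.57],[[-14.5,-11,-11.6],0.72],[[-18,-13.8,-11.6],0.86],[[-21.5,-16.5,-11.6],1.0],[[-25,-19.1,-11.6],1.15],[[-27.7,-21.2,-11.6],1.29],[[-28.7,-21.9,-11.6],1.43]]'
python3 -m crank '[[[0,0,0],0.14],[[0,0,0],0.28],[[0,0,0],0.43],[[0,0,0],0.57],[[0,0,0],0.72],[[0,0,0],0.86],[[0,0,0],1.0],[[0,0,0],1.15],[[0,0,0],1.29],[[0,0,0],1.4]]'
python3 -m crank '[[[0,0,0],0],[[0,0,0],0]]'
python3 - <<'E'
from h import *
togo(.388,-.371,.25,-44.2)
d=cam("wrist"); cv2.imwrite("pics/w18.png",d["img"][:,:,::-1])
i=d["img"][:,:,::-1]; a=cv2.resize(i[75:195,265:385],None,fx=5,fy=5,interpolation=cv2.INTER_NEAREST); a=cv2.convertScaleAbs(a,alpha=1.3); cv2.imwrite("pics/w18c.png",a)
E
```

```text
t: 29.35
position: [0.3872, -0.3734, 0.2475]
ee_rot: [-2.992, -0.95, 0.003]
wrist_force: [0.1, 0.6, -0.1]
width: 0.0645
t: 30.35
position: [0.388, -0.3704, 0.2475]
ee_rot: [-2.903, 1.198, 0.005]
wrist_force: [-0.4, -1.3, 0.1]
width: 0.0643
t: 30.55
position: [0.3883, -0.3706, 0.2483]
ee_rot: [-2.909, 1.185, 0.003]
wrist_force: [-0.6, 0.3, -0.4]
width: 0.0642
shift cm [ 0.01  0.04 -0.17]  rows>=1  turn -0.002 rad (or 3.139) rows>=1 yaw now -44.3 q [-0.76  0.18  1.78  0.    1.18  0.01] t 30.55 pos [ 0.3883 -0.3706  0.2483] F [-0.6  0.3 -0.4] w 0.0642
```

View pics/w18c.png

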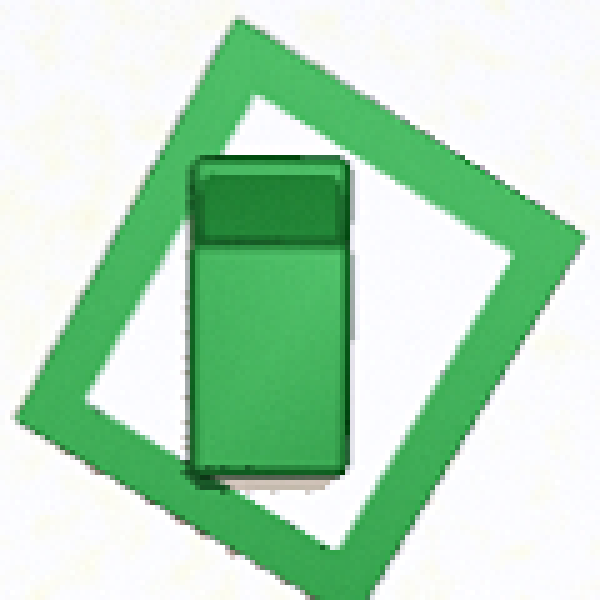

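Run:
```python
from h import *
d=cam("wrist")
c=np.array([(192,243),(350,243),(349,472),(188,472)])/5+[265,75]-.4
o,y=bar(d,c); t,_,a=rect(d,mask(d["img"],"green"),.008); print(t,_,a)
R=np.radians(a); v=o-t; print("off in tile", v@[np.cos(R),np.sin(R)], v@[-np.sin(R),np.cos(R)])
togo(o[0]/1e3,o[1]/1e3,.05,y+90)
```

```text
origin [ 441.2 -308.5] yaw 44.9 L 45.9 W 32.8
[ 443.8 -313.4] [88.8 99. ] 15.3
off in tile -1.2301923225333438 5.457131311750722
shift cm [-0.57 -8.15 19.89]  rows>=5  turn 0.013 rad (or -3.129) rows>=1 yaw now -44.4 q [-0.77  0.18  1.78  0.    1.18  0.01] t 30.65 pos [ 0.3885 -0.3708  0.2489] F [ 0.3 -0.2 -0.4] w 0.0641
```

Confirmed: 5.6 mm off, with one end over the border. I'll centre it.

```bash
python3 -m crank '[[[-0.1,-2,3],0],[[-0.3,-5,7],0],[[-0.6,-7.3,11],0.01],[[-0.6,-8.1,15],0.01],[[-0.6,-8.1,18.5],0.01],[[-0.6,-8.1,19.9],0.01],[[-0.6,-8.1,19.9],0.01],[[-0.6,-8.1,19.9],0.01]]'
python3 - <<'E'
from h import *
d=cam("wrist"); cv2.imwrite("pics/w19.png",d["img"][:,:,::-1]);togo(.4412,-.3085,.0138,-45.1)
E
```

```text
t: 31.45
position: [0.4417, -0.3098, 0.0516]
ee_rot: [2.901, -1.204, 0.002]
wrist_force: [1.1, -0.6, 0.4]
width: 0.0642
shift cm [-0.18 -0.04  3.83]  rows>=1  turn 0.000 rad (or -3.141) rows>=1 yaw now -45.1 q [-0.61  0.44  1.94  0.    0.76  0.17] t 31.50 pos [ 0.4421 -0.31    0.0521] F [1.2 0.3 0.2] w 0.0640
```

View pics/w19.png

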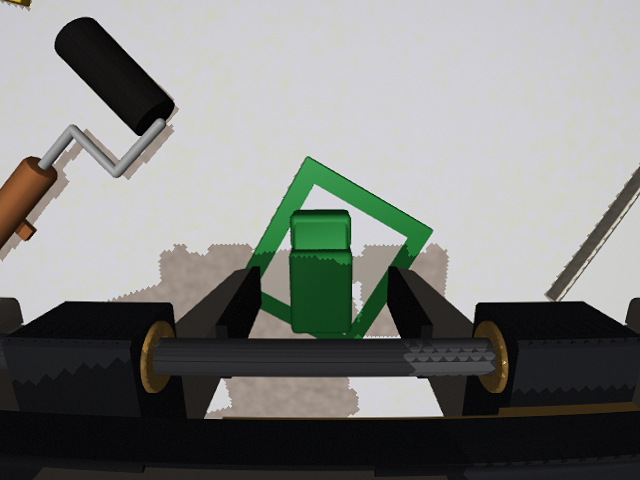

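```bash
python3 -m crank '[[[-0.15,0,1.8],0],[[-0.15,0,3.2],0],[[-0.15,0,3.7],0],[[-0.15,0,3.7],0]]'
python3 -m crank '[[[0,0,0],0],[[0,0,0],0],[[0,0,0],0],[[0,0,0],0],[[0,0,0],0]]' 0.2 20
python3 -m crank '[[[0,0,-1],0],[[0,0,-4],0],[[0,0,-8],0.14],[[0,0,-11.5],0.28],[[0,0,-11.5],0.42],[[0,0,-11.5],0.52],[[0,0,-11.5],0.52],[[0,0,-11.5],0.52]]'
python3 - <<'E'
from h import *
d=cam("wrist"); cv2.imwrite("pics/w20.png",d["img"][:,:,::-1]);togo(.4438,-.3134,.0138,-74.7)
E
```

```text
t: 31.9
position: [0.44, -0.308, 0.0135]
ee_rot: [-2.901, 1.205, 0.001]
wrist_force: [0.5, -0.3, 0.5]
width: 0.0644
t: 32.4
position: [0.4404, -0.3082, 0.0139]
ee_rot: [2.901, -1.204, 0.001]
wrist_force: [0.1, 0.2, 2.8]
width: 0.0338
t: 33.2
position: [0.44, -0.3079, 0.1288]
ee_rot: [-2.497, 1.906, 0.0]
wrist_force: [0.1, -0.7, -0.9]
width: 0.0336
shift cm [ 0.63 -0.23 11.49]  rows>=3  turn -0.000 rad (or 3.141) rows>=1 yaw now -74.7 q [-0.61  0.32  1.9   0.    0.92  0.69] t 33.25 pos [ 0.44   -0.3079  0.1287] F [-0.1 -0.9 -1. ] w 0.0340
```

View pics/w20.png

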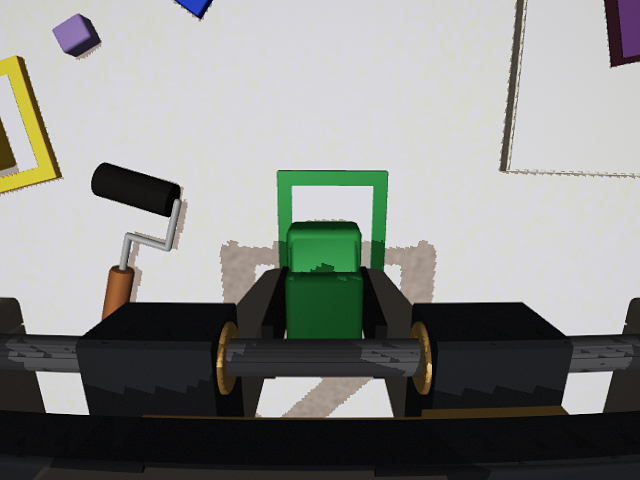

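Run:
```python
from h import *
d=cam("wrist"); s,R=tool()
p=cast(d,[(277.5,170.5),(388.5,170.5)],.008); c=p.mean(0)+.050*R[:2,1]
print(c.round(4),np.linalg.norm(p[1]-p[0])); togo(c[0],c[1],.0145,-74.7)
```

```text
[ 0.4437 -0.3141] 0.08925084173012152
shift cm [ 0.7 -0.2 11.4]  rows>=3  turn -0.001 rad (or 3.141) rows>=1 yaw now -74.8 q [-0.61  0.32  1.9  -0.    0.92  0.69] t 33.30 pos [ 0.44   -0.3079  0.1285] F [-0.1  0.   0.2] w 0.0340
```

```bash
python3 -m crank '[[[0.3,-0.1,3],0],[[0.7,-0.2,7],0],[[0.7,-0.2,9.5],0],[[0.7,-0.2,10.8],0],[[0.7,-0.2,11.2],0],[[0.7,-0.2,11.3],0],[[0.7,-0.2,11.3],0]]'
python3 -m crank '[[[0,0,0.1],0],[[0,0,0.2],0],[[0,0,0.2],0]]'
python3 -m crank '[[[0,0,0],0],[[0,0,0],0],[[0,0,0],0],[[0,0,-1],0],[[0,0,-3],0],[[0,0,-7],0],[[0,0,-12],0],[[0,0,-12],0],[[0,0,-12],0]]' 0.7
python3 - <<'E'
from h import *
d=cam("wrist"); cv2.imwrite("pics/w21.png",d["img"][:,:,::-1]);
togo(.3,-.45,.3)
E
```

```text
t: 34.0
position: [0.4446, -0.3147, 0.0165]
ee_rot: [-2.495, 1.91, -0.002]
wrist_force: [-1.1, 0.3, -0.7]
width: 0.0339
t: 34.3
position: [0.4441, -0.3144, 0.014]
ee_rot: [-2.494, 1.91, -0.001]
wrist_force: [-0.0, 0.1, -1.5]
width: 0.0337
t: 35.2
position: [0.4447, -0.3148, 0.1354]
ee_rot: [-2.494, 1.91, -0.005]
wrist_force: [-0.9, -0.3, -0.6]
width: 0.0644
shift cm [  9.37  17.41 -16.61]  rows>=6 yaw now -74.9 q [-0.62  0.32  1.88  0.    0.94  0.69] t 35.25 pos [ 0.4438 -0.3142  0.1339] F [-0.6 -0.9 -1.1] w 0.0646
```

View pics/w21.png

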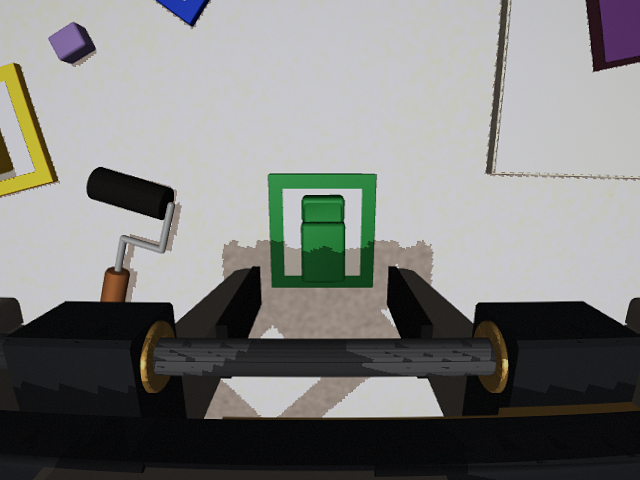

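Green (323,238) is now centred in its tile (322,231). I'll withdraw and check everything in the fixed cameras.

```bash
python3 -m crank '[[[1,2,-4],0],[[3,5,-8],0],[[5,9,-12],0],[[7,13,-15],0],[[8.5,16,-16],0],[[9.3,17.4,-16.6],0],[[9.3,17.4,-16.6],0],[[9.3,17.4,-16.6],0]]'
python3 - <<'E'
from h import *
sc=cam("scene")["img"]; si=cam("side")["img"]
a=cv2.resize(sc[125:355,185:455],None,fx=2.6,fy=2.6,interpolation=cv2.INTER_CUBIC); cv2.imwrite("pics/f1.png",cv2.convertScaleAbs(a[:,:,::-1],alpha=1.3))
a=cv2.resize(si[130:370,200:430],None,fx=2.5,fy=2.5,interpolation=cv2.INTER_CUBIC); cv2.imwrite("pics/f2.png",cv2.convertScaleAbs(a[:,:,::-1],alpha=1.3))
# top face of each bar: brightest tier, offset from tile in the tile frame, from saved placing shots is rough; use scene+side
T={"red":(440.5,284.7,6.1),"blue":(639.2,-147.5,-21.1),"yellow":(451,-15.3,27.5),"green":(443.8,-313.6,15.3)}
for n in ["scene","side"]:
    d=cam(n)
    for c,(x,y,a) in T.items():
        r=np.radians(a); u=np.array([np.cos(r),np.sin(r)]); v=np.array([-u[1],u[0]])
        P=[np.r_[(np.array([x,y])+i*u+j*v)/1e3,.042] for i,j in [(-33,-17),(-33,17),(15,17),(15,-17)]]
        q=proj(d,P).round().astype(int); im=d["img"][:,:,::-1].copy() if 'im_'+n not in globals() else globals()['im_'+n]
        cv2.polylines(im,[q],True,(255,255,255),1); globals()['im_'+n]=im
a=cv2.resize(im_scene[125:355,185:455],None,fx=2.9,fy=2.6,interpolation=cv2.INTER_NEAREST);cv2.imwrite("pics/f3.png",a)
E
```

```text
t: 36.05
position: [0.2998, -0.4487, 0.2979]
ee_rot: [-2.492, 1.911, 0.004]
wrist_force: [-1.1, 0.3, 0.5]
width: 0.0645
```

View pics/f2.png

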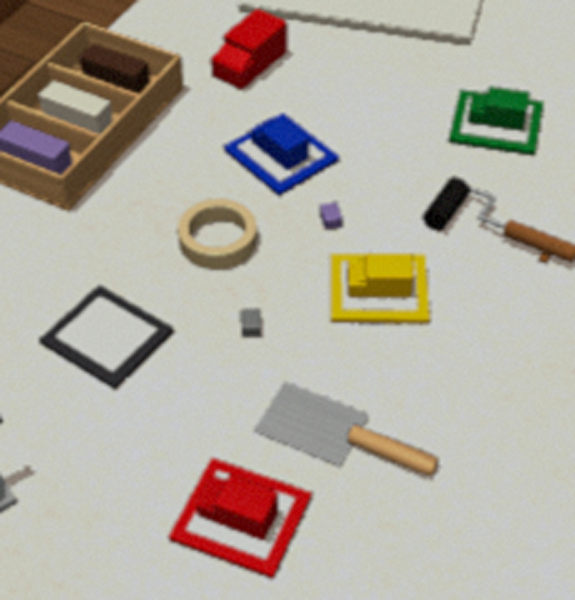

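View pics/f3.png

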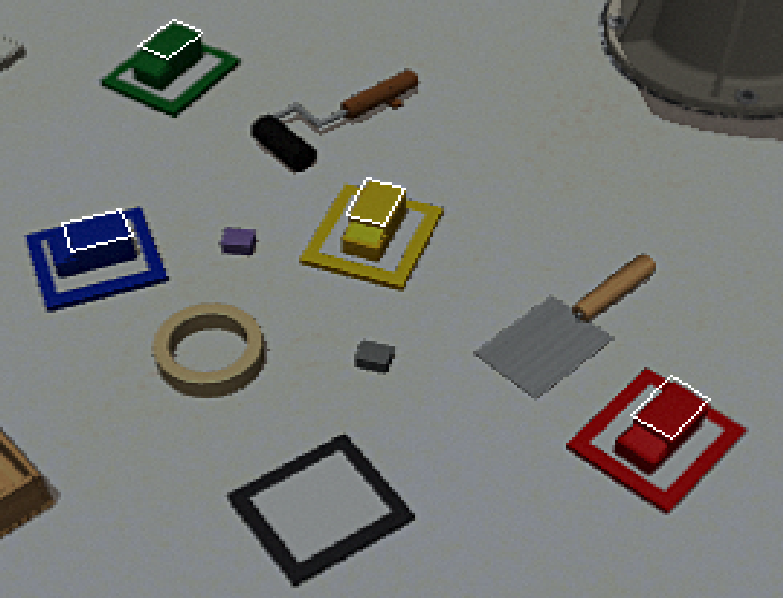

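All four bars lie flat on their own tiles. Where I projected each bar's ideal top outline, it matches to about 1 pixel. The grey tile is empty and the robot is clear.

```bash
python3 -c "
from workcell import manip
print(manip.hand_in())"
```

```text
the job is handed in; nothing more can be done
None
```

All four bars now lie flat in the middle of their own tiles, the spare grey tile is empty, and the job is handed in. The robot's clock read about 36 s.

- **Moves:** I parked yellow in the middle of the spare tile. Then I moved red to the 100x90 mm red tile, blue to the blue tile, and yellow from the spare to the yellow tile. No bar was laid on the bare table. The larger red bar and the larger red tile were left alone.
- **Green:** it was already on its own tile but measured about 5.6 mm off centre, with an end over the border, so I lifted it and set it down centred.
- **Last checks:** in the scene view, each bar's top matched the outline of a perfectly centred bar to about 1 pixel (2–3 mm). In the side view, which I judged by eye, all four bars looked flat and the grey tile empty, with the robot touching nothing.
- **Forces:** the highest wrist reading printed after a move was about 13 N, pressing down while setting yellow on its own tile.
- **Known disagreement:** the measured tool position wandered by up to about 5 mm when read soon after a move. I therefore fixed each placing by where the tile lay relative to the tool in the wrist picture.

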